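# Click a last pin into the bench stand

### The arm

A 7-joint arm with a two-finger parallel gripper is mounted at the origin on the work surface; the furniture and walls round the work are solid. World frame = base frame: x ahead of the robot, y to its left, z up, the work surface at z = 0. Lengths are in m, angles in rad, forces in N, time in s.
With the tool pointing down it reaches from about 0.4 to 0.85 m from the base axis. Payload 10.4 kg.
Tool frame: the origin (TCP) lies between the finger pads; the fingertips stand 22 mm ahead of it and the grasp point (between the pads) lies 3 mm ahead of it; x points along the fingers, z is the direction in which the jaws open and shut, and the axes are right-handed (so a half turn about x gives the same grasp; the last joint's range is limited). The gripper opens to 87 mm and grips with 3 to 60 N. Pads are 19 mm wide; open, the fingers measure 117 mm over their backs; the gripper's body (75 mm by 190 mm) begins 51 mm behind the grasp point.
Start: joints at [-1.238, 0.332, -0.065, 1.46, 0.022, 1.35, -0.088], TCP at [0.218, 0.586, 0.245] pointing down, gripper open.
Joint ranges: [-2.6, 2.6], [-0.5, 2.12], [-1.47, 1.34], [0.16, 2.42], [-1.27, 4.41], [0.06, 2.06], [-2.6, 2.6]. Speed limits (rad/s): [2.22, 2.22, 2.79, 2.79, 3.14, 3.14, 3.14].

### API

Orientations are given as a unit quaternion [w, x, y, z].
In Python, from station import r gives the robot as it stands.
- The arm moves only by the tool servo_tool, never from a script. Its argument "deltas" is a list of rows, each an object with "linear": the shift along the tool's x, y, z in m, a list of three; "twist": the turn about the tool's x in rad. In form: [{"linear": [dx, dy, dz], "twist": twist}, ...]. A call has 1 to 20 rows; each row shifts and turns the commanded pose from where the row before left it, along the tool's axes as they then stand; what a row does not reach is not made up. A row lasts 1/10 s, in which the tool goes at most 50 mm and 8.59 degrees, less where a joint would pass 70% of its speed; a pose out of reach is approached as far as the arm can. A call is refused whole if a number of a shift passes 0.05 or a number of a turn 0.15, either way. A call with a gripper value outside its range is refused whole. "claw" is the gripper command: -1 is fully open, 1 is shut, values between are in proportion, set as the call begins (left out, the last holds). The fingers move at their own pace and stop on an object; "squeeze" is the grip in N (left out, the last holds). Time passes only in rows, so rows that do not move let the fingers close. It gives the time, the measured TCP pose, the force and the opening at its end, in the units of the state.
- r.sense(): the state, without advancing time (a new reading comes with each control period).
- r.snapshot(name): name is "scene" or "top" or "wrist"; returns a dict with "color" (420x560x3 uint8, red, green, blue), "K" (3x3 intrinsics, pixels), "rvec" (rotation vector, rad) and "tvec" (3), from world to camera coordinates, as OpenCV has them. Camera axes: x right, y down, z forward; pixel columns grow to the right and rows downward; lengths in m; the calibration is good to about 2 mm. A picture is of the moment at which its call begins. There is no depth.
- r.finish_job(): hands the job in, once; it reports no verdict.
The state is a dict: "time_s": time; "joint_positions": joint angles; "qvel": joint speeds; "effort": joint torques, N m; "tool_pos": TCP position; "ee_rot": TCP orientation; "wrist_force": force on the tool from outside, world axes, zero at the start; "ft_torque": the same for the moment, N m; "opening": finger opening in m.
Only numpy, scipy, OpenCV 4.12 (cv2) and the standard library are available. Lean on these libraries where they do the work, as an engineer would, in place of code of your own. Each camera call takes 0.05 s, during which the arm holds its last target.

### The job

Take the last pin that has a spring button out of the wooden rest block and fit it into the square upright tube of the bench stand: keep the button pressed flush so that it goes in past the tube's mouth, then push the pin down gently, without forcing it, until the button pops out through the slot in the tube's side. Leave the plain pin in its pocket in the block.

Things in the scene. Friction and masses are not known exactly. Their poses are not given: they have to be found in the camera images.
- pin: Last pin with a button, upright in one pocket of the block. Square aluminium shank 28 x 28 mm from the foot to 69 mm up, its lowest 10 mm tapering to 21 mm; above it a round collar (22 mm) and a round peg (16 mm), top at 85 mm. About 0.17 kg. Origin: centre of the foot's underside, z up. The button is on its -x face, 40 mm up.
- button (a joint): Steel button in the pin's -x face, 10 mm wide, 31 to 49 mm above the foot, blunt edges (it will not ride in by itself). Moves along the pin's x; metres: 0 = out, 8 mm proud; 0.008 = flush. Spring 1.6 N out, 5 N flush. Pinching the -x and +x faces over its upper half presses it flush and leaves its lower half free to enter the tube's mouth.
- plain_pin: The same pin without a button, upright in the block's other pocket; it stays there. Origin and axes as for the pin.
- block: Fixed wooden rest block 60 (x) x 150 (y) x 26 mm, with two square pockets 33 mm wide and 14 mm deep (floor 12 mm above the table), 36 mm either side of its centre along its y. Origin: centre of its underside. The pins stand in it with axes nearly parallel to the block's.
- stand: Fixed stand: foot plate 130 x 130 x 12 mm, clamp sleeve to 50 mm, square tube (40 mm outside, 31 mm bore) on its axis. Mouth at 88 to 112 mm: height not measured, feel for it. Slot 15 x 22 mm in its -x face, centre 25 mm below the mouth; the pin's -x faces it. In the tube the pin stays where let go and slides at 3 to 12 N till its button catches in the slot. Origin: axis at table top.

How it is judged:
On the way, in this order (a step that is already met when the one before it is completed fails the run):
1. the pin is lifted clear of the block with its button pressed in flush (value of joint button above 0.0065 m and height (world z) of pin above 0.045 m), for 0.2 s.
2. the pin stands in the tube with its button still pressed in (horizontal distance between pin and stand below 0.006 m and angle between pin's own z axis and vertical below 0.15 rad and height (world z) of pin below 0.07 m and value of joint button above 0.003 m), for 0.1 s.
At the end, for the whole second after the job is handed in: The pin stands upright in the tube (axis within 5 mm of the stand's, tilt under 0.12 rad, foot 16 to 52 mm above the table, faces within 0.2 rad of the stand's) with its button out through the slot (pressed in by less than 2 mm), at rest and let go; the plain pin still stands in its pocket (value of joint button below 0.002 m and horizontal distance between pin and stand below 0.005 m and height (world z) of pin between 0.016 and 0.052 m and angle between pin's own z axis and vertical below 0.12 rad and angle between the x axis of pin and the x axis of stand, either way round below 0.2 rad and linear speed of pin below 0.02 m/s and height (world z) of plain_pin below 0.02 m); the robot touches nothing.
It fails at once if the stand is forced: more than 35 N on it while the button is out (blocked at the mouth or caught in the slot), or more than 70 N at any time ((contact force between anything else and stand above 35 N and value of joint button below 0.002 m) or contact force between anything else and stand above 70 N).
It fails at once if the plain pin is moved more than 15 mm or tipped (distance of plain_pin from where it was at the start of the episode above 0.015 m or angle between plain_pin's own z axis and vertical above 0.3 rad).
It also fails if it takes over 58 s, if anything falls off the work surface, if the arm or the gripper's body presses on something with over 40 N, if the wrist force passes 120 N, or if a joint passes its speed limit or range.

## Working session

There is one attempt and no reset: what is moved stays moved. The work goes in short steps, Python scripts to look and compute and a tool call to move; the robot and the scene stay as the last step left them, time stands still between calls to the robot, and variables do not carry over. Pictures are saved under pics/ and viewed, and the job is handed in when it is done.

Besides the shell and the picture viewer there is one more tool, called in YAML: its name, and indented under it one key for each argument. servo_tool: Moves the arm, as the interface text tells. Its arguments: {"type":"object","properties":{"deltas":{"type":"array"},"claw":{"type":"number"},"squeeze":{"type":"number"}},"required":["deltas"]}

```bash
mkdir -p pics; ls; python3 - <<'E'
from station import r
import cv2
s=r.sense()
for k,v in s.items(): print(k,v)
for n in ["scene","top","wrist"]:
    d=r.snapshot(n); cv2.imwrite(f"pics/{n}0.png",d["color"][:,:,::-1]); print(n,d["K"],d["rvec"],d["tvec"])
    import numpy as np
    np.savez(f"pics/{n}0.npz",**d)
E
```

```text
pics
time_s 0.0
joint_positions [-1.23758933  0.33285699 -0.06468631  1.46095955  0.02157639  1.3498837
 -0.0885444 ]
qvel [-0.00099469 -0.00068945 -0.00078156  0.0005983  -0.00128162  0.0018012
  0.00113251]
effort [-7.12717360e-05 -6.23243809e+01  2.45770044e-02 -3.89899671e+01
 -6.14678767e-02  3.98540148e-02  1.61220560e-04]
tool_pos [0.21759631 0.58551435 0.24375446]
ee_rot [ 0.58019944 -0.40391198  0.5810003   0.40331424]
wrist_force [ 0.44465179 -0.27007908 -0.23720365]
ft_torque [ 0.04769438 -0.01638791 -0.0116636 ]
opening 0.08666800366557909
scene [[475.69473517   0.         279.89862153]
 [  0.         475.69473517 215.25956789]
 [  0.           0.           1.        ]] [ 2.2343064  -0.71566     0.32088913] [-0.36343454  0.26522919  0.79551098]
top [[433.99247419   0.         273.1891241 ]
 [  0.         433.99247419 209.320795  ]
 [  0.           0.           1.        ]] [ 2.18152273 -2.20901203  0.10937448] [0.0394063  0.48708014 0.86522697]
wrist [[321.85327455   0.         277.9903949 ]
 [  0.         321.85327455 212.43545897]
 [  0.           0.           1.        ]] [-2.36524245 -1.6461481  -0.24964347] [-0.62409778 -0.03681793  0.3923901 ]
```

View pics/scene0.png

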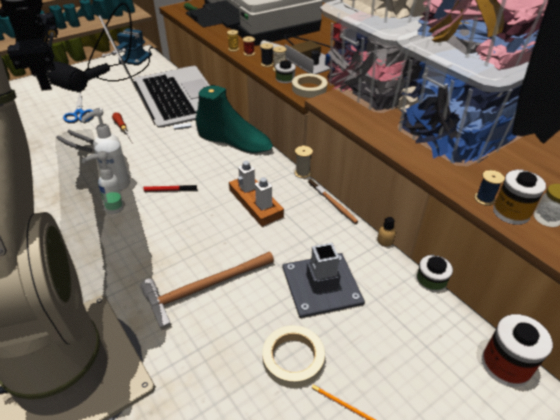

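View pics/top0.png

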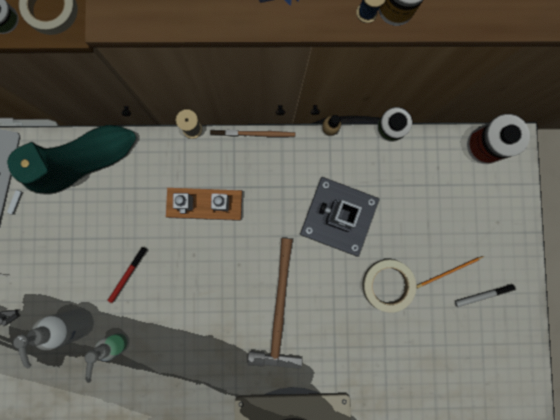

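View pics/wrist0.png

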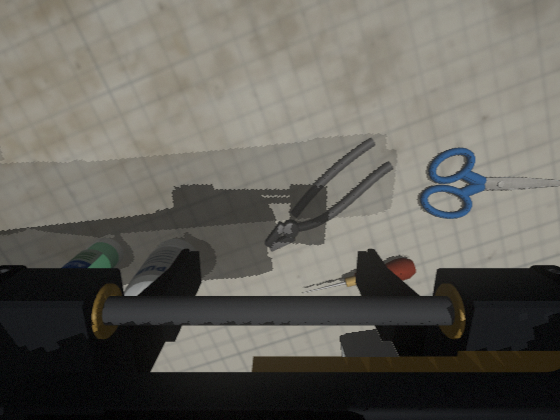

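```bash
cat > h.py <<'E'
import numpy as np, cv2
def load(n):
    return dict(np.load(f"pics/{n}.npz"))
def cam(d):
    R=cv2.Rodrigues(d["rvec"])[0]; return R, -R.T@d["tvec"]
def ray(d,uv,z):
    R,C=cam(d); v=R.T@np.linalg.inv(d["K"])@np.array([uv[0],uv[1],1.]); return C+v*(z-C[2])/v[2]
def proj(d,P):
    return cv2.projectPoints(np.float64(P).reshape(-1,3),d["rvec"],d["tvec"],d["K"],None)[0].reshape(-1,2)
def two(d1,u1,d2,u2):
    P=[np.c_[d["K"]@cam(d)[0],d["K"]@d["tvec"]] for d in (d1,d2)]
    X=cv2.triangulatePoints(P[0],P[1],np.float64(u1).reshape(2,1),np.float64(u2).reshape(2,1)).ravel(); return X[:3]/X[3]
E
python3 - <<'E'
from h import *
for n in ["scene0","top0"]:
    d=load(n); print(n,cam(d)[1])
t=load("top0")["color"][:,:,::-1]; s=load("scene0")["color"][:,:,::-1]
a=cv2.resize(t[170:235,155:255],None,fx=7,fy=7,interpolation=cv2.INTER_CUBIC)
b=cv2.resize(t[170:260,295:385],None,fx=6,fy=6,interpolation=cv2.INTER_CUBIC)
c=cv2.resize(s[150:230,220:300],None,fx=7,fy=7,interpolation=cv2.INTER_CUBIC)
e=cv2.resize(s[235:320,275:370],None,fx=7,fy=7,interpolation=cv2.INTER_CUBIC)
for n,i in zip("abce",(a,b,c,e)): cv2.imwrite(f"pics/z_{n}.png",i)
E
```

```text
scene0 [ 0.0571946  -0.53259837  0.74049757]
top0 [0.42190065 0.05578591 0.8979451 ]
```

View pics/z_a.png

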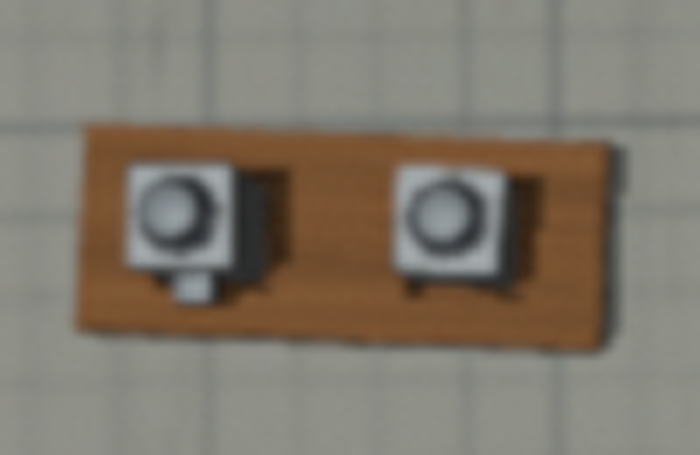

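View pics/z_b.png

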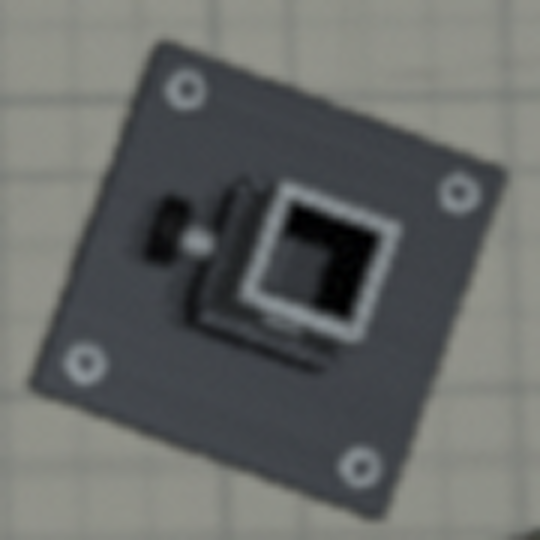

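View pics/z_c.png

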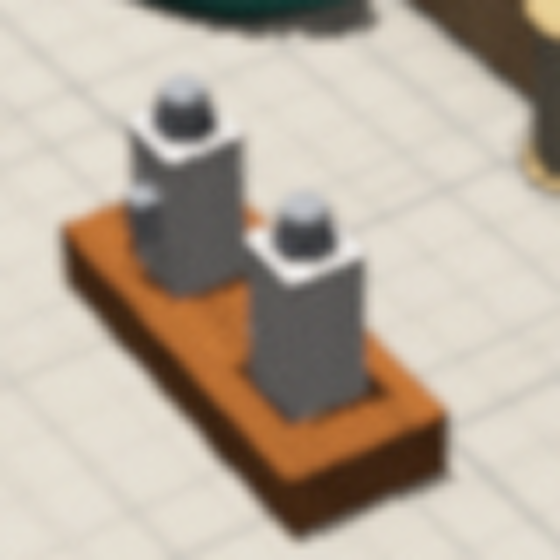

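View pics/z_e.png

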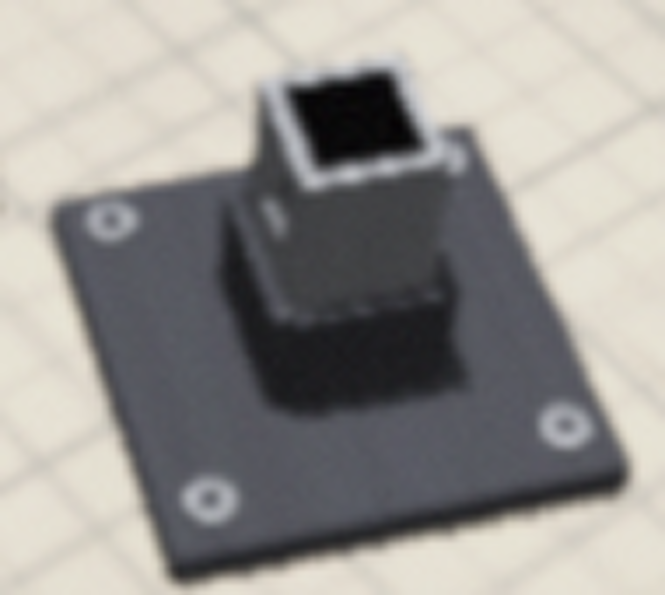

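```bash
cat > m.py <<'E'
from h import *
T=load("top0"); S=load("scene0")
def blobs(d,box,th,name,mx=None):
    x0,y0,x1,y1=box
    g=cv2.cvtColor(d["color"],cv2.COLOR_RGB2HSV)[y0:y1,x0:x1]
    f=8
    v=cv2.resize(g[:,:,2],None,fx=f,fy=f,interpolation=cv2.INTER_CUBIC); sa=cv2.resize(g[:,:,1],None,fx=f,fy=f)
    m=((v>th)&(sa<60)).astype(np.uint8)*255
    cv2.imwrite(f"pics/m_{name}.png",m)
    cs,_=cv2.findContours(m,cv2.RETR_EXTERNAL,cv2.CHAIN_APPROX_NONE)
    out=[]
    for c in sorted(cs,key=cv2.contourArea,reverse=True)[:4]:
        R=cv2.minAreaRect(c); 
        conv=lambda p:(np.array(p)+.5)/f-.5+[x0,y0]
        out.append((cv2.contourArea(c)/f/f,conv(R[0]),np.array(R[1])/f,R[2],conv(cv2.boxPoints(R))))
    return out
for nm,d,box,th,z in [("pins",T,(168,188,240,220),150,.081),("tube",T,(328,195,368,232),130,.1)]:
    for o in blobs(d,box,th,nm):
        print(nm,np.round(o[0],1),o[1].round(2),o[2].round(2),round(o[3],1))
        print("   ",[ray(d,p,z)[:2].round(4).tolist() for p in o[4]], ray(d,o[1],z).round(4))
E
python3 m.py
python3 - <<'E'
import cv2
a=cv2.imread('pics/m_pins.png');b=cv2.imread('pics/m_tube.png')
import numpy as np
w=max(a.shape[1],b.shape[1]);P=lambda i:cv2.copyMakeBorder(i,0,4,0,w-i.shape[1],0,value=(0,0,255))
cv2.imwrite('pics/m_both.png',np.vstack([P(a),P(b)]))
E
```

```text
pins 23.5 [218.2  205.77] [13.36  4.28] 5.2
    [[0.488, 0.1513], [0.4961, 0.1505], [0.4935, 0.1255], [0.4854, 0.1263]] [0.4907 0.1384 0.081 ]
pins 13.4 [213.47 195.24] [3.46 6.96] 50.2
    [[0.5091, 0.1544], [0.5175, 0.1443], [0.5124, 0.1401], [0.504, 0.1502]] [0.5108 0.1472 0.081 ]
pins 10.3 [185.31 205.44] [3.36 6.36] 45.0
    [[0.4901, 0.2065], [0.4985, 0.1981], [0.494, 0.1936], [0.4856, 0.2021]] [0.4921 0.2001 0.081 ]
pins 8.8 [175.13 205.91] [5.35 2.71] 38.9
    [[0.4926, 0.2246], [0.4966, 0.2214], [0.4901, 0.2136], [0.4862, 0.2168]] [0.4914 0.2191 0.081 ]
tube 42.7 [342.9  217.47] [25.59 13.38] 56.6
    [[0.478, -0.0702], [0.4915, -0.0913], [0.4516, -0.1164], [0.4382, -0.0954]] [ 0.4648 -0.0933  0.1   ]
tube 36.7 [353.31 208.49] [25.6  13.28] 56.7
    [[0.4946, -0.0901], [0.508, -0.1111], [0.4678, -0.1362], [0.4546, -0.1151]] [ 0.4812 -0.1131  0.1   ]
tube 2.1 [328.25 209.94] [1.75 1.38] 90.0
    [[0.4807, -0.0652], [0.4807, -0.0678], [0.4774, -0.0677], [0.4775, -0.0651]] [ 0.4791 -0.0665  0.1   ]
```

View pics/m_both.png

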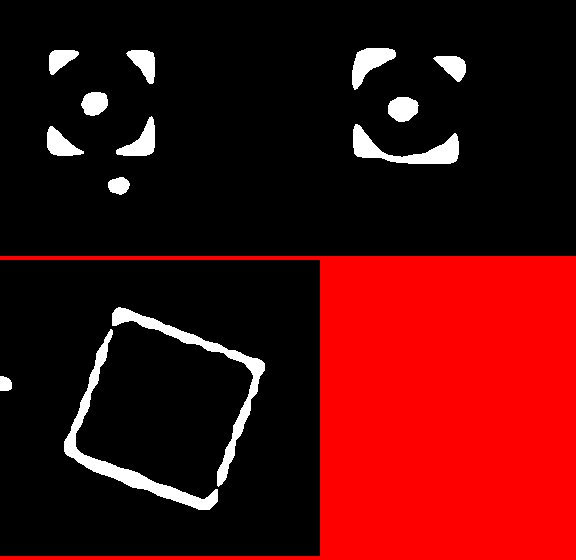

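```bash
cat > m2.py <<'E'
from h import *
T=load("top0"); S=load("scene0"); f=8
def rect(d,box,th,name):
    x0,y0,x1,y1=box
    g=cv2.cvtColor(d["color"],cv2.COLOR_RGB2HSV)[y0:y1,x0:x1]
    v=cv2.resize(g[:,:,2],None,fx=f,fy=f,interpolation=cv2.INTER_CUBIC); sa=cv2.resize(g[:,:,1],None,fx=f,fy=f)
    m=((v>th)&(sa<70)).astype(np.uint8)*255
    cv2.imwrite(f"pics/m_{name}.png",m)
    p=cv2.findNonZero(m); R=cv2.minAreaRect(p)
    conv=lambda p:(np.array(p)+.5)/f-.5+[x0,y0]
    return conv(R[0]),np.array(R[1])/f,R[2],conv(cv2.boxPoints(R)),conv(cv2.convexHull(p).reshape(-1,2))
def yaw(q): 
    a=[]
    for i in range(4):
        e=q[(i+1)%4]-q[i]; a.append(np.degrees(np.arctan2(e[1],e[0])))
    a=np.array(a); return (a+45)%90-45
for nm,box,th,z in [("pin",(170,190,192,209),140,.081),("plain",(208,190,232,211),140,.081),("tube",(333,197,368,232),130,.1),("tube",(333,197,368,232),130,.094),("tube",(333,197,368,232),130,.106)]:
    c,s,a,b,_=rect(T,box,th,nm); q=np.array([ray(T,p,z) for p in b])
    print(nm,c.round(2),s.round(2),a,ray(T,c,z).round(4),yaw(q).round(1),[round(np.linalg.norm(q[i]-q[i-1])*1e3,1) for i in range(4)])
c,_,_,_,hull=rect(S,(308,240,342,266),140,"stube"); print(cv2.approxPolyDP(np.float32(hull).reshape(-1,1,2),1.5,True).reshape(-1,2))
# block: orange mask
g=cv2.cvtColor(T["color"],cv2.COLOR_RGB2HSV)[180:230,155:255]
m=cv2.resize(((g[:,:,1]>110)&(g[:,:,2]>90)).astype(np.uint8)*255,None,fx=f,fy=f,interpolation=cv2.INTER_CUBIC); m=(m>127).astype(np.uint8)
R=cv2.minAreaRect(cv2.findNonZero(m)); b=(cv2.boxPoints(R)+.5)/f-.5+[155,180]; q=np.array([ray(T,p,.026) for p in b]); print("block",q.mean(0).round(4),yaw(q).round(2),[round(np.linalg.norm(q[i]-q[i-1])*1e3,1) for i in range(4)])
# foot plate screws etc
g=T["color"]
E
python3 m2.py
```

```text
pin [180.   200.37] [13.62 13.87] 90.0 [0.5017 0.21   0.081 ] [-0.6  0.1 -0.7  0.2] [np.float64(25.7), np.float64(26.0), np.float64(25.8), np.float64(25.9)]
plain [218.16 200.71] [14.7  14.83] 5.19442892074585 [0.5003 0.1385 0.081 ] [-5.3 -5.8 -5.5 -5.9] [np.float64(27.6), np.float64(28.0), np.float64(27.7), np.float64(28.1)]
tube [347.92 213.3 ] [20.58 20.74] 20.056095123291016 [ 0.4724 -0.1028  0.1   ] [-21.4 -20.8 -21.6 -20.8] [np.float64(38.0), np.float64(38.7), np.float64(38.1), np.float64(38.7)]
tube [347.92 213.3 ] [20.58 20.74] 20.056095123291016 [ 0.4728 -0.104   0.094 ] [-21.4 -20.8 -21.6 -20.8] [np.float64(38.3), np.float64(39.0), np.float64(38.4), np.float64(39.0)]
tube [347.92 213.3 ] [20.58 20.74] 20.056095123291016 [ 0.472  -0.1017  0.106 ] [-21.4 -20.8 -21.6 -20.8] [np.float64(37.7), np.float64(38.4), np.float64(37.9), np.float64(38.4)]
[[341.4375 257.5625]
 [319.6875 261.4375]
 [307.5625 258.9375]
 [307.5625 239.5625]
 [341.4375 239.5625]]
block [0.5005 0.1734 0.026 ] [-1.9  -2.82 -2.65 -2.91] [np.float64(150.2), np.float64(60.2), np.float64(151.0), np.float64(60.4)]
```

View pics/m_tube.png

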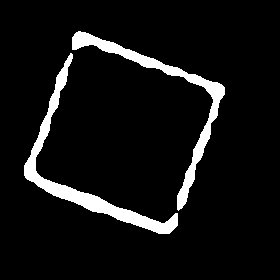

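```bash
cat > m3.py <<'E'
from m2 import *
g=cv2.cvtColor(T["color"],cv2.COLOR_RGB2HSV)[170:262,292:388]
m=cv2.resize(g[:,:,2],None,fx=f,fy=f,interpolation=cv2.INTER_CUBIC); m=(m<105).astype(np.uint8)*255
n,l,st,_=cv2.connectedComponentsWithStats(m); k=1+np.argmax(st[1:,4]); mm=(l==k).astype(np.uint8)*255
mm=cv2.morphologyEx(mm,cv2.MORPH_OPEN,np.ones((60,60),np.uint8))
cv2.imwrite("pics/m_foot.png",mm)
R=cv2.minAreaRect(cv2.findNonZero(mm)); b=(cv2.boxPoints(R)+.5)/f-.5+[292,170]
for z in (.012,): 
    q=np.array([ray(T,p,z) for p in b]); print("foot",q.mean(0).round(4),yaw(q).round(2),[round(np.linalg.norm(q[i]-q[i-1])*1e3,1) for i in range(4)])
for z in (.088,.094,.1,.106,.112):
    c=ray(T,(347.92,213.3),z); q=[c+0.02*np.array([np.cos(a),np.sin(a),0])*2**.5 for a in np.radians(-21.2+45+90*np.arange(4))]
    pp=proj(S,q); print(z,c[:2].round(4),"scenezoom",((pp-[275,235]+.5)*7-.5).round(0).tolist())
E
python3 m3.py | tail -6
```

```text
foot [ 0.4724 -0.1028  0.012 ] [-21.87 -21.58 -22.54 -21.55] [np.float64(131.1), np.float64(131.3), np.float64(132.7), np.float64(131.2)]
0.088 [ 0.4732 -0.1052] scenezoom [[399.0, 75.0], [257.0, 102.0], [303.0, 213.0], [449.0, 184.0]]
0.094 [ 0.4728 -0.104 ] scenezoom [[397.0, 58.0], [254.0, 85.0], [300.0, 195.0], [447.0, 167.0]]
0.1 [ 0.4724 -0.1028] scenezoom [[395.0, 40.0], [251.0, 67.0], [298.0, 177.0], [445.0, 149.0]]
0.106 [ 0.472  -0.1017] scenezoom [[393.0, 23.0], [249.0, 49.0], [295.0, 159.0], [443.0, 131.0]]
0.112 [ 0.4717 -0.1005] scenezoom [[390.0, 5.0], [246.0, 31.0], [292.0, 141.0], [441.0, 113.0]]
```

```bash
python3 - <<'E'
from h import *
s=load("scene0")["color"][:,:,::-1]
cv2.imwrite("pics/z_e2.png",cv2.resize(s[238:285,300:350],None,fx=12,fy=12,interpolation=cv2.INTER_LINEAR))
E
```

```text
(no output)
```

View pics/z_e2.png

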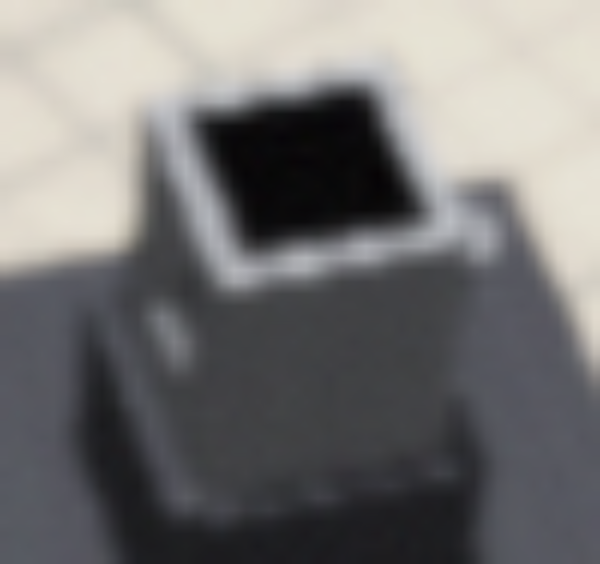

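View pics/m_foot.png

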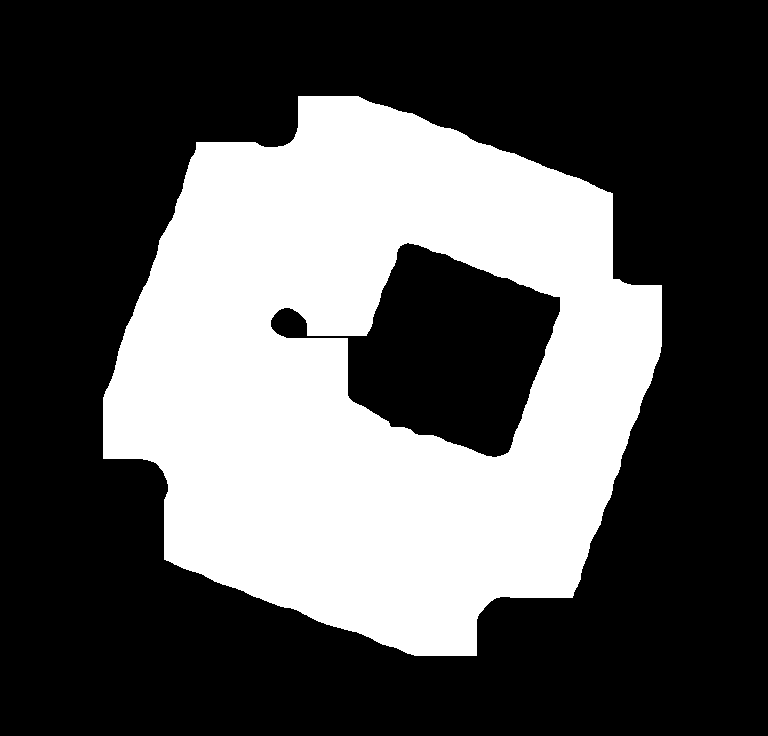

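```bash
python3 - <<'E'
from h import *
from scipy.spatial.transform import Rotation as Ro
T=load("top0");S=load("scene0")
cv2.imwrite("pics/z_bt.png",cv2.resize(T["color"][280:400,0:150,::-1],None,fx=5,fy=5))
cv2.imwrite("pics/z_bs.png",cv2.resize(S["color"][60:220,50:220,::-1],None,fx=4,fy=4))
q=[ 0.58019944,-0.40391198,0.5810003,0.40331424]
R=Ro.from_quat(q[1:]+q[:1]).as_matrix(); print(R.round(4))
E
```

```text
[[-4.000e-04 -9.374e-01  3.484e-01]
 [-1.300e-03  3.484e-01  9.374e-01]
 [-1.000e+00 -0.000e+00 -1.400e-03]]
```

View pics/z_bt.png

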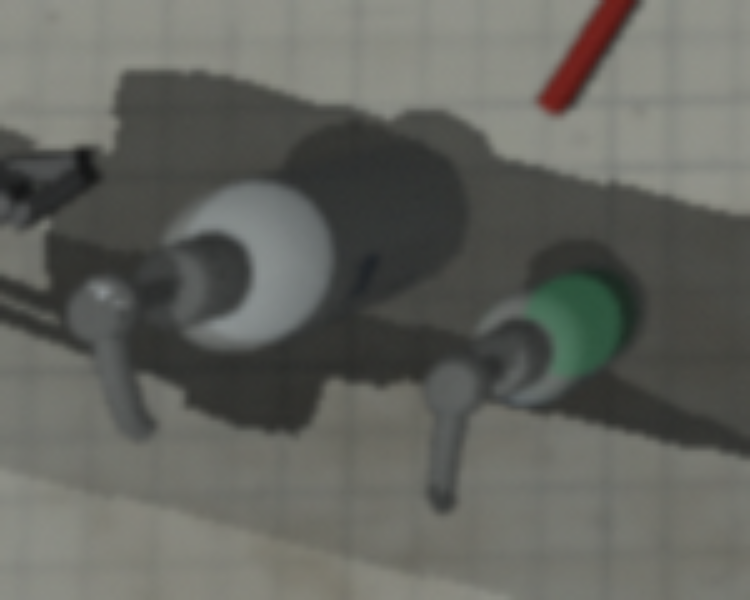

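View pics/z_bs.png

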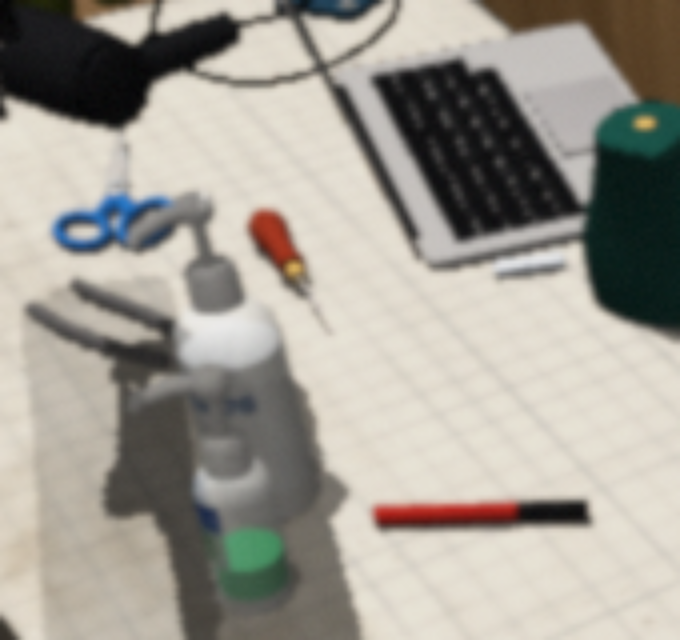

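```bash
python3 - <<'E'
from h import *
T=load("top0");S=load("scene0")
for n,a,b in [("big",(20.6,341),(99.5,111)),("small",(90.4,357),(103.7,155)),("boot",(25,163),(211,91)),("pinpegtop",(178.5+1.2,199.6),(246.5,164))]:
    print(n,two(T,a,S,b).round(3))
# scene check of pin: predicted peg top & shoulder
print(((proj(S,[[.5017,.21,.097],[.5003,.1385,.097]])-[220,150]+.5)*7-.5).round(0))
E
```

```text
big [0.273 0.436 0.194]
small [0.235 0.346 0.146]
boot [0.565 0.47  0.136]
pinpegtop [0.503 0.208 0.09 ]
[[179.  84.]
 [301. 199.]]
```

servo_tool:
  deltas:
    - {"linear": [-0.04, 0, 0], "twist": 0}
    - {"linear": [-0.04, 0, 0], "twist": 0}
    - {"linear": [0, 0, 0], "twist": 0.139}
    - {"linear": [0, 0, 0], "twist": 0.139}
    - {"linear": [0, 0, 0], "twist": 0.139}
    - {"linear": [0, 0, 0], "twist": 0.139}
    - {"linear": [0, 0, 0], "twist": 0.139}
    - {"linear": [0, 0, 0], "twist": 0.139}
    - {"linear": [0, 0, 0], "twist": 0.139}
    - {"linear": [0, 0, 0], "twist": 0.139}
    - {"linear": [0, 0, 0], "twist": 0.139}
    - {"linear": [0, 0, 0], "twist": 0}
  claw: -1
  squeeze: 30

```text
time_s: 1.35
tool_pos: [0.2176, 0.5858, 0.3242]
ee_rot: [0.707, 0.013, 0.707, -0.014]
wrist_force: [0.6, 0.1, 0.0]
opening: 0.0872
```

```bash
cat >> h.py <<'E'
from scipy.spatial.transform import Rotation as Ro
def tool(s):
    q=s["ee_rot"]; return Ro.from_quat(np.r_[q[1:],q[0]]).as_matrix()
def delta(s,p):
    return tool(s).T@(np.array(p)-s["tool_pos"])
def heading(s):
    R=tool(s); return np.degrees(np.arctan2(R[1,2],R[0,2]))
E
python3 - <<'E'
from station import r
from h import *
s=r.sense(); print(heading(s),delta(s,[.502,.2095,.3242]).round(4), s["joint_positions"].round(2)); print(tool(s).round(3))
E
```

```text
-2.1867740510077134 [ 2.000e-04 -3.652e-01  2.985e-01] [-1.36  0.3   0.09  1.34 -0.03  1.5  -1.31]
[[-0.     0.038  0.999]
 [-0.001  0.999 -0.038]
 [-1.    -0.001  0.   ]]
```

servo_tool:
  deltas:
    - {"linear": [0, -0.0281, 0.023]}
    - {"linear": [0, -0.0281, 0.023]}
    - {"linear": [0, -0.0281, 0.023]}
    - {"linear": [0, -0.0281, 0.023]}
    - {"linear": [0, -0.0281, 0.023]}
    - {"linear": [0, -0.0281, 0.023]}
    - {"linear": [0, -0.0281, 0.023]}
    - {"linear": [0, -0.0281, 0.023]}
    - {"linear": [0, -0.0281, 0.023]}
    - {"linear": [0, -0.0281, 0.023]}
    - {"linear": [0, -0.0281, 0.023]}
    - {"linear": [0, -0.0281, 0.023]}
    - {"linear": [0, -0.0281, 0.023]}
    - {"linear": [0.04, 0, 0]}
    - {"linear": [0.04, 0, 0]}
    - {"linear": [0.04, 0, 0]}
    - {"linear": [0, 0, 0]}

```text
$.deltas[0]: bad value
```

```bash
python3 - <<'E'
from station import r
from h import *
s=r.sense(); print(s["time_s"],heading(s),delta(s,[.502,.2095,.15]).round(4), s["joint_positions"].round(2))
for n in ["scene","wrist"]:
    d=r.snapshot(n); np.savez(f"pics/{n}1.npz",**d); cv2.imwrite(f"pics/{n}1.png",d["color"][:,:,::-1])
E
```

```text
1.35 -2.1867740510077134 [ 0.1744 -0.3651  0.2985] [-1.36  0.3   0.09  1.34 -0.03  1.5  -1.31]
```

View pics/wrist1.png

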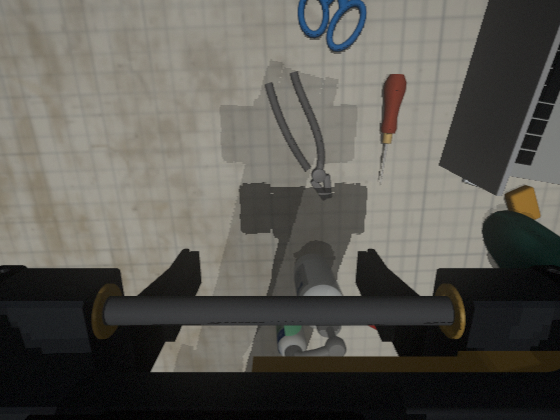

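View pics/scene1.png

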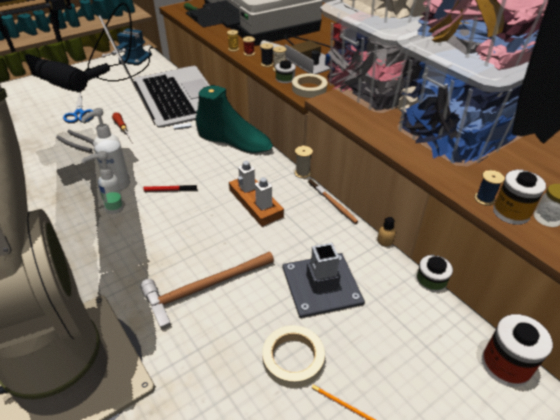

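servo_tool:
  deltas:
    - {"linear": [0, -0.0281, 0.023], "twist": 0}
    - {"linear": [0, -0.0281, 0.023], "twist": 0}
    - {"linear": [0, -0.0281, 0.023], "twist": 0}
    - {"linear": [0, -0.0281, 0.023], "twist": 0}
    - {"linear": [0, -0.0281, 0.023], "twist": 0}
    - {"linear": [0, -0.0281, 0.023], "twist": 0}
    - {"linear": [0, -0.0281, 0.023], "twist": 0}
    - {"linear": [0, -0.0281, 0.023], "twist": 0}
    - {"linear": [0, -0.0281, 0.023], "twist": 0}
    - {"linear": [0, -0.0281, 0.023], "twist": 0}
    - {"linear": [0, -0.0281, 0.023], "twist": 0}
    - {"linear": [0, -0.0281, 0.023], "twist": 0}
    - {"linear": [0, -0.0281, 0.023], "twist": 0}
    - {"linear": [0.04, 0, 0], "twist": 0}
    - {"linear": [0.04, 0, 0], "twist": 0}
    - {"linear": [0.04, 0, 0], "twist": 0}
    - {"linear": [0, 0, 0], "twist": 0}
    - {"linear": [0, 0, 0], "twist": 0}

```text
time_s: 3.25
tool_pos: [0.5035, 0.2101, 0.2054]
ee_rot: [0.707, 0.012, 0.707, -0.012]
wrist_force: [0.0, -0.4, 1.4]
opening: 0.0872
```

```bash
python3 - <<'E'
from station import r
from h import *
s=r.sense(); print(s["time_s"],heading(s),delta(s,[.502,.2095,.15]).round(4), s["joint_positions"].round(2))
for n in ["wrist"]:
    d=r.snapshot(n); np.savez(f"pics/{n}2.npz",**d); cv2.imwrite(f"pics/{n}2.png",d["color"][:,:,::-1])
E
```

```text
3.25 -1.9526345411834811 [ 0.0554 -0.0006 -0.0014] [-0.85  0.18  0.42  1.75 -0.08  1.23 -0.45]
```

View pics/wrist2.png

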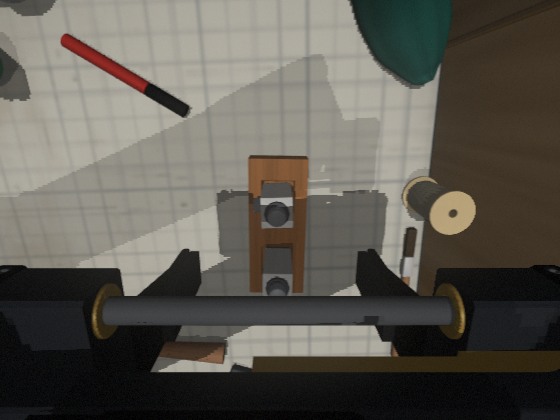

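```bash
python3 - <<'E'
from h import *
d=load("wrist2"); print(cam(d)[1]); print(ray(d,(277,213),.097),ray(d,(277.5,288),.097))
cv2.imwrite("pics/z_w2.png",cv2.resize(d["color"][150:300,235:325,::-1],None,fx=4,fy=4,interpolation=cv2.INTER_CUBIC))
E
```

```text
[0.50621573 0.29219891 0.34627331]
[0.50265279 0.21373587 0.097     ] [0.50073866 0.14487939 0.097     ]
```

View pics/z_w2.png

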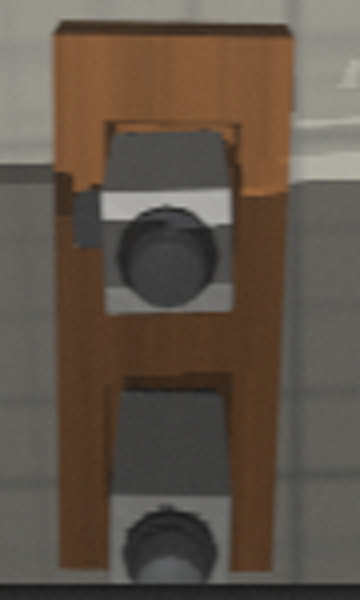

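servo_tool:
  deltas:
    - {"linear": [0.03, -0.001, -0.001], "twist": 0}
    - {"linear": [0.03, 0, 0], "twist": 0}
    - {"linear": [0.03, 0, 0], "twist": 0}
    - {"linear": [0.025, 0, 0], "twist": 0}
    - {"linear": [0.015, 0, 0], "twist": 0}
    - {"linear": [0, 0, 0], "twist": 0}
    - {"linear": [0, 0, 0], "twist": 0}
    - {"linear": [0, 0, 0], "twist": 0}

```text
time_s: 4.1
tool_pos: [0.5036, 0.2098, 0.0766]
ee_rot: [0.708, 0.013, 0.706, -0.012]
wrist_force: [0.5, -0.0, 0.4]
opening: 0.0871
```

```bash
python3 - <<'E'
from station import r
from h import *
s=r.sense(); print(s["time_s"],heading(s),s["tool_pos"],delta(s,[.5025,.209,.075]).round(4),s["wrist_force"])
for n in ["scene","wrist"]:
    d=r.snapshot(n); np.savez(f"pics/{n}3.npz",**d); cv2.imwrite(f"pics/{n}3.png",d["color"][:,:,::-1])
    c=d["color"][:,:,::-1]
    if n=="scene": cv2.imwrite("pics/z_s3.png",cv2.resize(c[110:240,180:330],None,fx=5,fy=5,interpolation=cv2.INTER_CUBIC))
E
```

```text
4.1 -2.0409706756575203 [0.50362681 0.20981537 0.07662145] [ 0.0016 -0.0009 -0.0011] [ 0.50172916 -0.02638893  0.3520674 ]
```

View pics/z_s3.png

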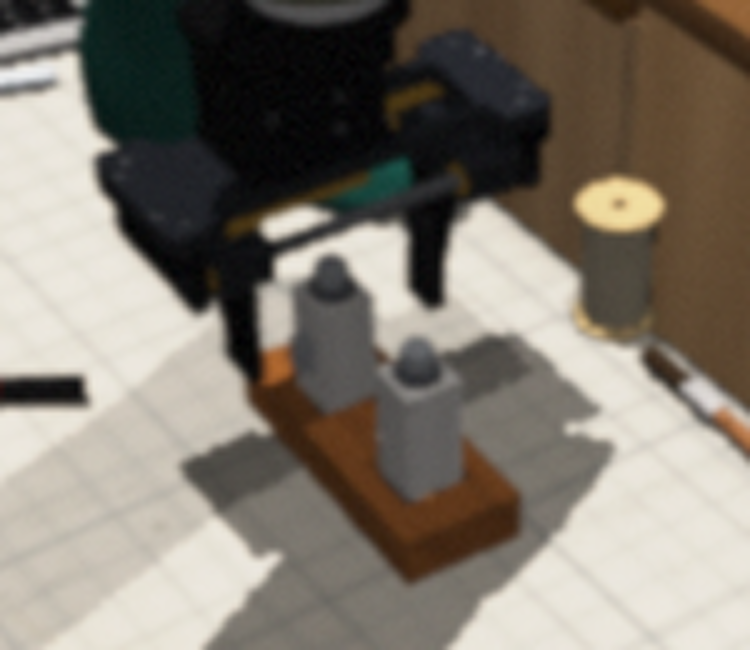

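View pics/wrist3.png

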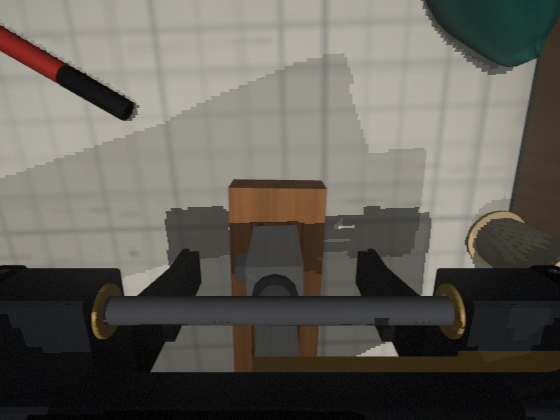

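servo_tool:
  deltas:
    - {"linear": [0.0015, -0.0005, -0.001], "twist": 0}
    - {"linear": [0, 0, 0], "twist": 0}
    - {"linear": [0, 0, 0], "twist": 0}
    - {"linear": [0, 0, 0], "twist": 0}
    - {"linear": [0, 0, 0], "twist": 0}
  claw: -0.1
  squeeze: 30

```text
time_s: 4.7
tool_pos: [0.5013, 0.2087, 0.0731]
ee_rot: [0.707, 0.013, 0.707, -0.013]
wrist_force: [0.2, 0.4, -0.5]
opening: 0.0549
```

servo_tool:
  deltas:
    - {"linear": [0, 0, 0], "twist": 0}
    - {"linear": [0, 0, 0], "twist": 0}
    - {"linear": [0, 0, 0], "twist": 0}
    - {"linear": [0, 0, 0], "twist": 0}
    - {"linear": [0, 0, 0], "twist": 0}
    - {"linear": [0, 0, 0], "twist": 0}
    - {"linear": [0, 0, 0], "twist": 0}
    - {"linear": [0, 0, 0], "twist": 0}
  claw: 1
  squeeze: 30

```text
time_s: 5.5
tool_pos: [0.5013, 0.2086, 0.073]
ee_rot: [0.707, 0.013, 0.707, -0.013]
wrist_force: [-0.5, -0.2, -0.9]
opening: 0.0278
```

```bash
python3 - <<'E'
from station import r
from h import *
s=r.sense(); print(s["time_s"],heading(s),s["tool_pos"],s["opening"],s["wrist_force"])
for n in ["scene","wrist"]:
    d=r.snapshot(n); np.savez(f"pics/{n}4.npz",**d); cv2.imwrite(f"pics/{n}4.png",d["color"][:,:,::-1])
    c=d["color"][:,:,::-1]
    if n=="scene": cv2.imwrite("pics/z_s4.png",cv2.resize(c[110:240,180:330],None,fx=5,fy=5,interpolation=cv2.INTER_CUBIC))
E
```

```text
5.5 -2.0622404700363566 [0.50133433 0.20863667 0.07302804] 0.027783342930347343 [-0.48372297 -0.2317278  -0.90388381]
```

View pics/z_s4.png

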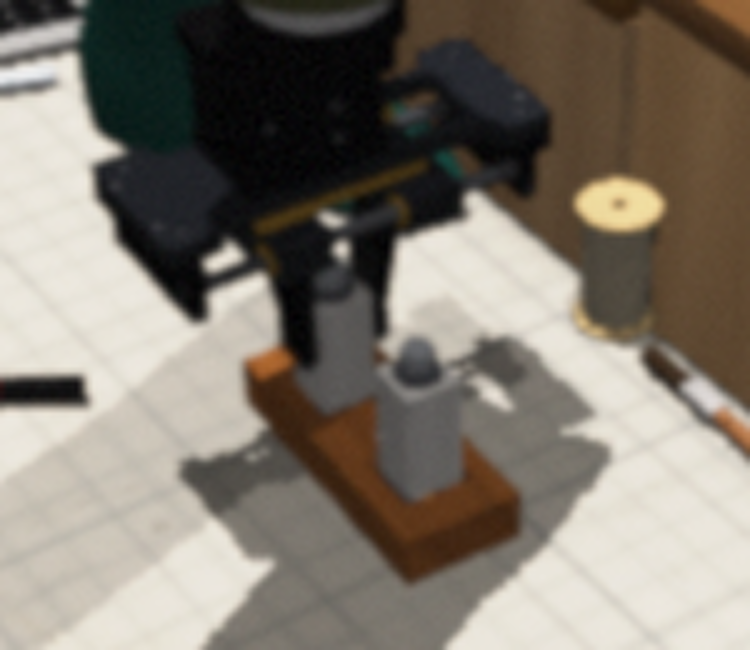

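View pics/wrist4.png

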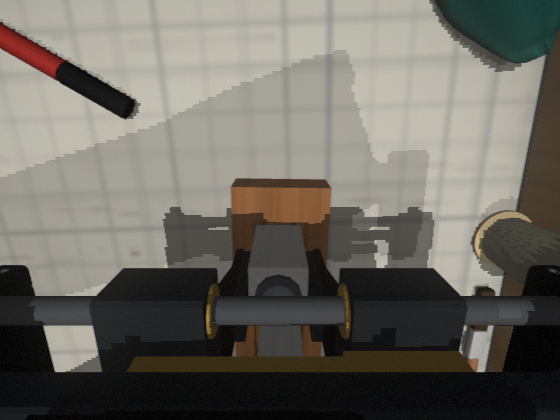

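servo_tool:
  deltas:
    - {"linear": [-0.01, 0, 0], "twist": 0}
    - {"linear": [-0.02, 0, 0], "twist": 0}
    - {"linear": [-0.02, 0, 0], "twist": 0}
    - {"linear": [-0.02, 0, 0], "twist": 0}
    - {"linear": [-0.03, 0, 0], "twist": 0}
    - {"linear": [-0.03, 0, 0], "twist": 0}
    - {"linear": [0, 0, 0], "twist": 0}
    - {"linear": [0, 0, 0], "twist": 0}
    - {"linear": [0, 0, 0], "twist": 0}

```text
time_s: 6.5
tool_pos: [0.5007, 0.2084, 0.2022]
ee_rot: [0.707, 0.012, 0.707, -0.013]
wrist_force: [-0.6, 0.1, -1.8]
opening: 0.0276
```

servo_tool:
  deltas:
    - {"linear": [0, -0.015, -0.001], "twist": 0}
    - {"linear": [0, -0.024, -0.0014], "twist": 0}
    - {"linear": [0, -0.025, -0.0014], "twist": 0}
    - {"linear": [0, -0.025, -0.0014], "twist": 0}
    - {"linear": [0, -0.025, -0.0014], "twist": 0}
    - {"linear": [0, -0.025, -0.0014], "twist": 0}
    - {"linear": [0, -0.025, -0.0014], "twist": 0}
    - {"linear": [0, -0.025, -0.0014], "twist": 0}
    - {"linear": [0, -0.025, -0.0014], "twist": 0}
    - {"linear": [0, -0.025, -0.0014], "twist": 0}
    - {"linear": [0, -0.025, -0.0014], "twist": 0}
    - {"linear": [0, -0.024, -0.0014], "twist": 0}
    - {"linear": [0, -0.024, -0.0014], "twist": 0}
    - {"linear": [0, 0, 0], "twist": 0.085}
    - {"linear": [0, 0, 0], "twist": 0.085}
    - {"linear": [0, 0, 0], "twist": 0.085}
    - {"linear": [0, 0, 0], "twist": 0.085}
    - {"linear": [0, 0, 0], "twist": 0}
    - {"linear": [0, 0, 0], "twist": 0}
    - {"linear": [0, 0, 0], "twist": 0}

```text
time_s: 8.5
tool_pos: [0.4719, -0.1028, 0.2028]
ee_rot: [0.695, 0.132, 0.695, -0.132]
wrist_force: [0.2, -0.0, -1.6]
opening: 0.0276
```

```bash
python3 - <<'E'
from station import r
from h import *
s=r.sense(); print(s["time_s"],heading(s),s["tool_pos"],s["opening"],s["wrist_force"],s["qvel"].round(3),delta(s,[.4725,-.103,.18]).round(4)); print(tool(s).round(3))
for n in ["scene","wrist","top"]:
    d=r.snapshot(n); np.savez(f"pics/{n}5.npz",**d); cv2.imwrite(f"pics/{n}5.png",d["color"][:,:,::-1])
    c=d["color"][:,:,::-1]
    if n=="scene": cv2.imwrite("pics/z_s5.png",cv2.resize(c[180:330,250:400],None,fx=4,fy=4,interpolation=cv2.INTER_CUBIC))
E
```

```text
8.5 -21.451491170040406 [ 0.47192496 -0.1028369   0.20275826] 0.027553279810648198 [ 0.23514124 -0.02145963 -1.64990201] [-0.002  0.    -0.002 -0.002 -0.001  0.    -0.01 ] [0.0228 0.0001 0.0006]
[[-0.     0.366  0.931]
 [ 0.     0.931 -0.366]
 [-1.    -0.    -0.   ]]
```

View pics/z_s5.png

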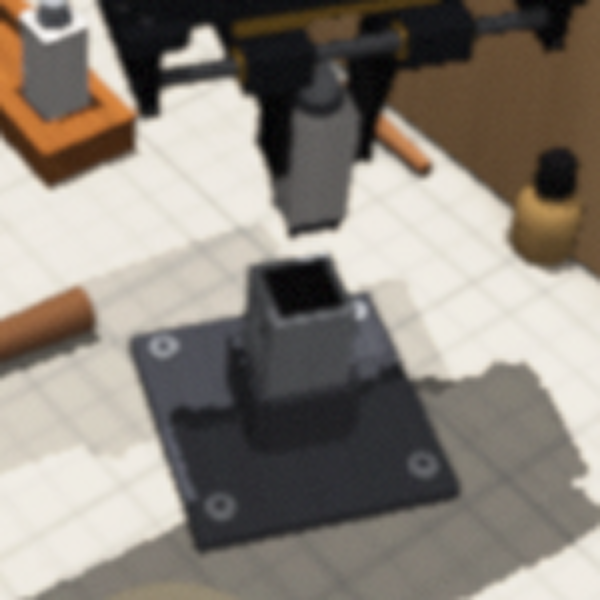

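View pics/wrist5.png

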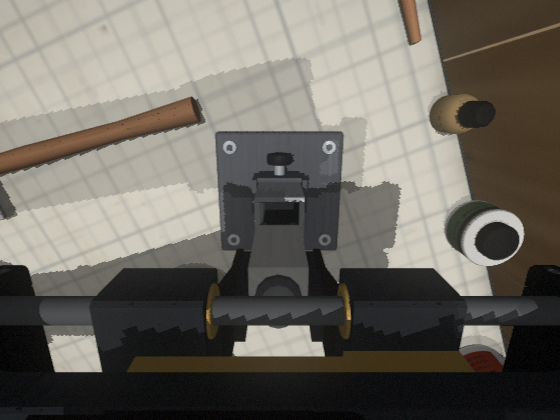

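View pics/top5.png

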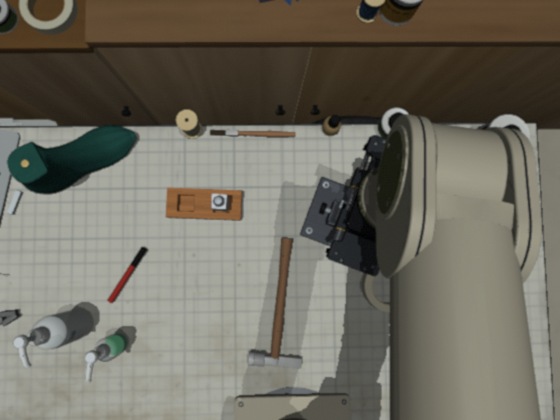

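```bash
python3 - <<'E'
from h import *
d=load("wrist5"); 
cv2.imwrite("pics/z_w5.png",cv2.resize(d["color"][150:280,220:340,::-1],None,fx=5,fy=5,interpolation=cv2.INTER_CUBIC))
E
```

```text
(no output)
```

View pics/z_w5.png

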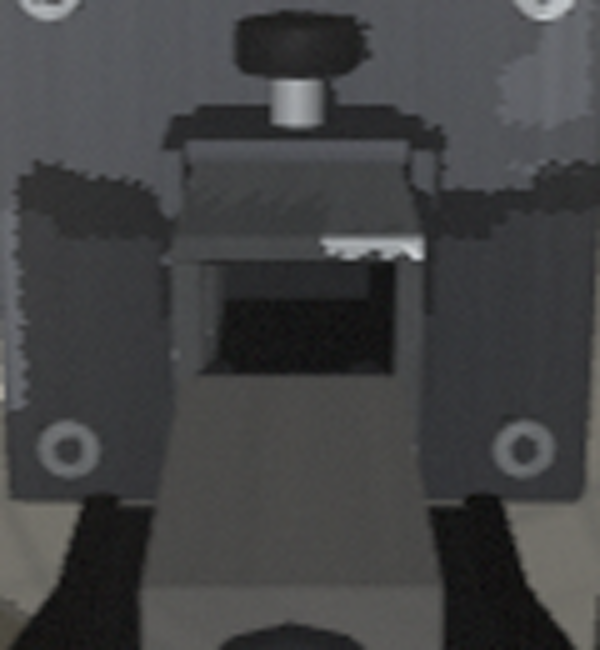

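```bash
python3 - <<'E'
from h import *
d=load("wrist5"); C=cam(d)[1]
c,s=np.cos(np.radians(-21.45)),np.sin(np.radians(-21.45)); ex=np.array([c,s,0]);ey=np.array([-s,c,0])
tcp=np.array([.47192,-.10284,0])
px=lambda u,v:(220+(u+.5)/5-.5,150+(v+.5)/5-.5)
for z in (.094,.097,.1):
    a,b=ray(d,px(170,237),z),ray(d,px(424,237),z); m=(a+b)/2
    print(z,np.linalg.norm(a-b), "mouth far-edge mid rel TCP tool-frame z,y:",(m-tcp)@ex,(m-tcp)@ey, "yaw",np.degrees(np.arctan2(*(b-a)[[1,0]])))
for z in (.141,):
    a,b=ray(d,px(200,375),z),ray(d,px(395,375),z); m=(a+b)/2; print("foot",np.linalg.norm(a-b),(m-tcp)@ex,(m-tcp)@ey)
E
```

```text
0.094 0.04068315497737765 mouth far-edge mid rel TCP tool-frame z,y: 0.0008161878358193031 0.01705941210828465 yaw -21.40831809501872
0.097 0.040194326749488384 mouth far-edge mid rel TCP tool-frame z,y: 0.0008083330334415427 0.017842964172254325 yaw -21.408318095018696
0.1 0.03970549852159914 mouth far-edge mid rel TCP tool-frame z,y: 0.0008004782310637823 0.018626516236223998 yaw -21.408318095018746
foot 0.026042511131663063 0.0007882158749273492 0.010308599738916265
```

servo_tool:
  deltas:
    - {"linear": [0.01, -0.001, 0], "twist": 0}
    - {"linear": [0.01, 0, 0], "twist": 0}
    - {"linear": [0.01, 0, 0], "twist": 0}
    - {"linear": [0.007, 0, 0], "twist": 0}
    - {"linear": [0, 0, 0], "twist": 0}
    - {"linear": [0, 0, 0], "twist": 0}
    - {"linear": [0, 0, 0], "twist": 0}

```text
time_s: 9.35
tool_pos: [0.4722, -0.1035, 0.1664]
ee_rot: [0.695, 0.132, 0.694, -0.132]
wrist_force: [-0.2, -0.7, -1.1]
opening: 0.0277
```

```bash
python3 - <<'E'
from station import r
from h import *
s=r.sense(); print(s["time_s"],heading(s),s["tool_pos"],s["opening"],s["wrist_force"])
for n in ["scene","wrist"]:
    d=r.snapshot(n); np.savez(f"pics/{n}6.npz",**d)
    c=d["color"][:,:,::-1]
    if n=="scene": cv2.imwrite("pics/z_s6.png",cv2.resize(c[200:300,280:380],None,fx=6,fy=6,interpolation=cv2.INTER_CUBIC))
    else: cv2.imwrite("pics/z_w6.png",cv2.resize(c[150:280,220:340],None,fx=5,fy=5,interpolation=cv2.INTER_CUBIC))
E
```

```text
9.35 -21.54192258677149 [ 0.47219414 -0.10350769  0.16635146] 0.027745516226991847 [-0.19907181 -0.70032039 -1.09046471]
```

View pics/z_s6.png

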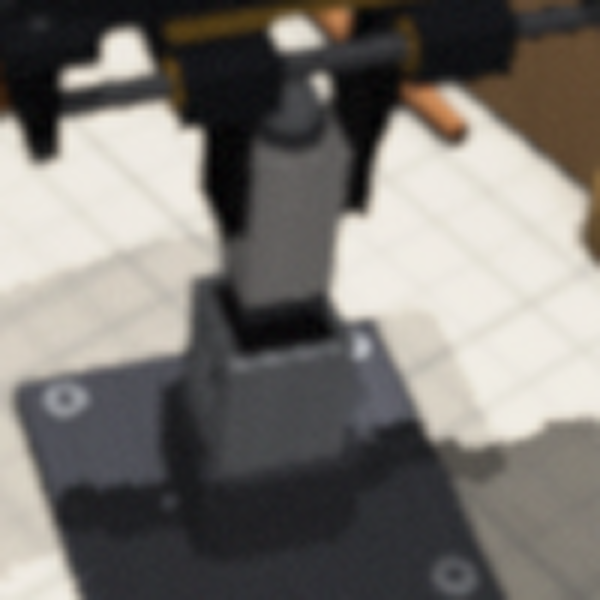

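View pics/z_w6.png

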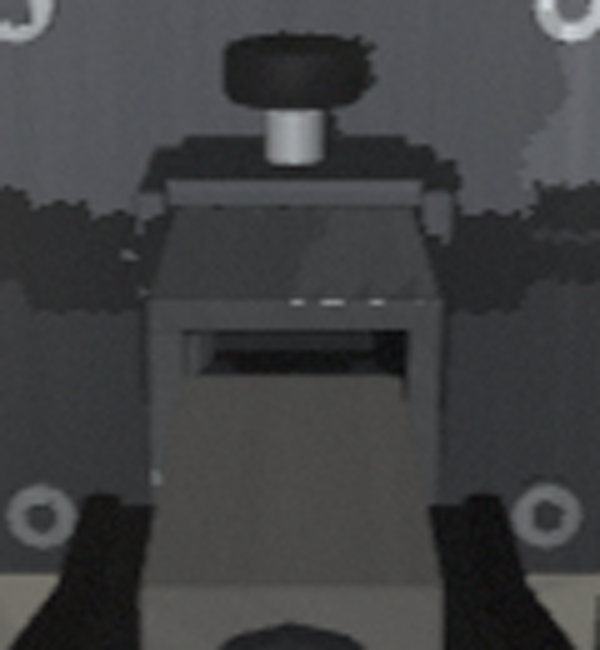

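```bash
python3 - <<'E'
from h import *
d=load("wrist6"); C=cam(d)[1]
a=np.radians(-21.54);c,s=np.cos(a),np.sin(a); ex=np.array([c,s,0]);ey=np.array([-s,c,0])
tcp=np.array([.47219,-.10351,0])
px=lambda u,v:(220+(u+.5)/5-.5,150+(v+.5)/5-.5)
for z in (.094,.097,.1):
    for l,r_,v in ((148,442,299),(184,408,331)):
        a,b=ray(d,px(l,v),z),ray(d,px(r_,v),z); m=(a+b)/2
        print(z,np.linalg.norm(a-b).round(4),((m-tcp)@ex).round(4),((m-tcp)@ey).round(4))
for z,l,r_,v in ((.1154,173,406,375),(.1744,140,442,585)):
    a,b=ray(d,px(l,v),z),ray(d,px(r_,v),z); m=(a+b)/2; print("pin",z,np.linalg.norm(a-b).round(4),((m-tcp)@ex).round(4),((m-tcp)@ey).round(4))
E
```

```text
0.094 0.0407 0.0005 0.0176
0.094 0.0312 0.0006 0.013
0.097 0.0401 0.0005 0.0185
0.097 0.0308 0.0006 0.014
0.1 0.0396 0.0004 0.0195
0.1 0.0303 0.0006 0.0149
pin 0.1154 0.0295 -0.0003 0.0141
pin 0.1744 0.0276 -0.0001 0.0147
```

servo_tool:
  deltas:
    - {"linear": [0, -0.0013, 0.0008], "twist": 0}
    - {"linear": [0.004, 0, 0], "twist": 0}
    - {"linear": [0.004, 0, 0], "twist": 0}
    - {"linear": [0.004, 0, 0], "twist": 0}
    - {"linear": [0.003, 0, 0], "twist": 0}
    - {"linear": [0, 0, 0], "twist": 0}
    - {"linear": [0, 0, 0], "twist": 0}

```text
time_s: 10.15
tool_pos: [0.4722, -0.105, 0.151]
ee_rot: [0.695, 0.132, 0.695, -0.132]
wrist_force: [-1.0, 0.2, -1.0]
opening: 0.0279
```

servo_tool:
  deltas:
    - {"linear": [0.003, 0, 0], "twist": 0}
    - {"linear": [0.003, 0, 0], "twist": 0}
    - {"linear": [0, 0, 0], "twist": 0}
    - {"linear": [0, 0, 0], "twist": 0}

```text
time_s: 10.55
tool_pos: [0.4721, -0.105, 0.1449]
ee_rot: [0.695, 0.132, 0.695, -0.132]
wrist_force: [-0.4, -1.1, -1.5]
opening: 0.0279
```

```bash
python3 - <<'E'
from station import r
from h import *
s=r.sense(); print(s["time_s"],heading(s),s["tool_pos"],s["opening"],s["wrist_force"])
ims=[]
for n in ["scene","wrist"]:
    d=r.snapshot(n); np.savez(f"pics/{n}7.npz",**d)
    c=d["color"][:,:,::-1]
    ims.append(cv2.resize(c[210:310,280:380] if n=="scene" else c[170:280,225:335],(400,400),interpolation=cv2.INTER_CUBIC))
cv2.imwrite("pics/z_7.png",np.hstack(ims))
E
```

```text
10.55 -21.54663679742912 [ 0.47212751 -0.1049661   0.14492441] 0.027923317658649523 [-0.42414805 -1.05472275 -1.53407472]
```

View pics/z_7.png

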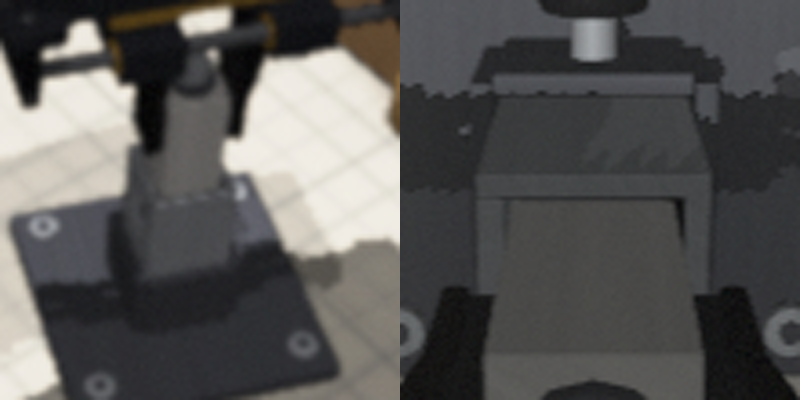

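servo_tool:
  deltas:
    - {"linear": [0.003, -0.0003, 0.0006], "twist": 0}
    - {"linear": [0.003, 0, 0], "twist": 0}
    - {"linear": [0.003, 0, 0], "twist": 0}
    - {"linear": [0.003, 0, 0], "twist": 0}
    - {"linear": [0.002, 0, 0], "twist": 0}
    - {"linear": [0, 0, 0], "twist": 0}
    - {"linear": [0, 0, 0], "twist": 0}

```text
time_s: 11.35
tool_pos: [0.4727, -0.1055, 0.131]
ee_rot: [0.695, 0.132, 0.695, -0.132]
wrist_force: [1.0, -0.9, -1.6]
opening: 0.0279
```

servo_tool:
  deltas:
    - {"linear": [0.001, 0, 0], "twist": 0}
    - {"linear": [0.001, 0, 0], "twist": 0}
    - {"linear": [0, 0, 0], "twist": 0}

```text
time_s: 11.65
tool_pos: [0.4726, -0.1054, 0.1289]
ee_rot: [0.695, 0.132, 0.695, -0.132]
wrist_force: [0.8, 0.4, -1.3]
opening: 0.0277
```

servo_tool:
  deltas:
    - {"linear": [0.001, 0, 0], "twist": 0}
    - {"linear": [0.001, 0, 0], "twist": 0}
    - {"linear": [0, 0, 0], "twist": 0}

```text
time_s: 11.95
tool_pos: [0.4726, -0.1054, 0.1269]
ee_rot: [0.695, 0.132, 0.695, -0.132]
wrist_force: [0.2, 0.3, -2.2]
opening: 0.028
```

servo_tool:
  deltas:
    - {"linear": [0.001, 0, 0], "twist": 0}
    - {"linear": [0.001, 0, 0], "twist": 0}
    - {"linear": [0, 0, 0], "twist": 0}

```text
time_s: 12.25
tool_pos: [0.4726, -0.1055, 0.1249]
ee_rot: [0.695, 0.132, 0.695, -0.132]
wrist_force: [1.0, 0.2, -1.7]
opening: 0.0275
```

```bash
python3 - <<'E'
from station import r
from h import *
s=r.sense(); print(s["time_s"],heading(s),s["tool_pos"],s["opening"],s["wrist_force"])
ims=[]
for n in ["scene","wrist"]:
    d=r.snapshot(n); np.savez(f"pics/{n}8.npz",**d)
    c=d["color"][:,:,::-1]
    ims.append(cv2.resize(c[230:290,290:350] if n=="scene" else c[170:280,225:335],(400,400),interpolation=cv2.INTER_CUBIC))
cv2.imwrite("pics/z_8.png",np.hstack(ims))
E
```

```text
12.25 -21.544089107624302 [ 0.47255681 -0.10545142  0.12486374] 0.027519208908533176 [ 0.95733509  0.18013856 -1.68590753]
```

View pics/z_8.png

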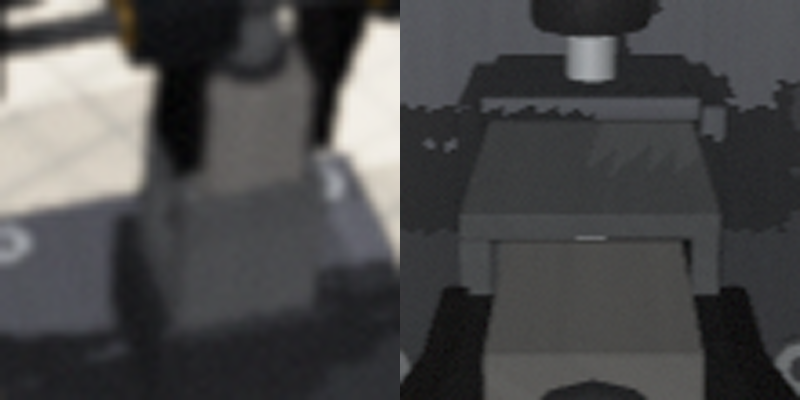

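servo_tool:
  deltas:
    - {"linear": [0.001, 0, 0], "twist": 0}
    - {"linear": [0.001, 0, 0], "twist": 0}
    - {"linear": [0, 0, 0], "twist": 0}

```text
time_s: 12.65
tool_pos: [0.4725, -0.1054, 0.1229]
ee_rot: [0.695, 0.132, 0.695, -0.132]
wrist_force: [-0.0, 0.1, -1.7]
opening: 0.0276
```

servo_tool:
  deltas:
    - {"linear": [0.001, 0, 0], "twist": 0}
    - {"linear": [0, 0, 0], "twist": 0}

```text
time_s: 12.85
tool_pos: [0.4726, -0.1054, 0.1219]
ee_rot: [0.695, 0.132, 0.695, -0.132]
wrist_force: [-0.3, 0.6, -1.4]
opening: 0.0279
```

servo_tool:
  deltas:
    - {"linear": [0.001, 0, 0], "twist": 0}
    - {"linear": [0, 0, 0], "twist": 0}

```text
time_s: 13.05
tool_pos: [0.4726, -0.1054, 0.1209]
ee_rot: [0.695, 0.132, 0.695, -0.132]
wrist_force: [0.5, -0.2, -1.6]
opening: 0.0276
```

servo_tool:
  deltas:
    - {"linear": [0.001, 0, 0], "twist": 0}
    - {"linear": [0, 0, 0], "twist": 0}

```text
time_s: 13.25
tool_pos: [0.4727, -0.1055, 0.1203]
ee_rot: [0.695, 0.132, 0.695, -0.132]
wrist_force: [-2.0, -0.6, 4.9]
opening: 0.0278
```

servo_tool:
  deltas:
    - {"linear": [0.001, 0, 0], "twist": 0}
    - {"linear": [0, 0, 0], "twist": 0}

```text
time_s: 13.45
tool_pos: [0.4728, -0.1055, 0.1202]
ee_rot: [0.695, 0.133, 0.695, -0.132]
wrist_force: [-7.4, 1.3, 17.6]
opening: 0.0279
```

servo_tool:
  deltas:
    - {"linear": [0.001, 0, 0], "twist": 0}
    - {"linear": [0, 0, 0], "twist": 0}

```text
time_s: 13.65
tool_pos: [0.4729, -0.1055, 0.1201]
ee_rot: [0.695, 0.133, 0.695, -0.132]
wrist_force: [-14.0, 1.7, 32.0]
opening: 0.0277
```

servo_tool:
  deltas:
    - {"linear": [-0.002, 0, 0], "twist": 0}
    - {"linear": [-0.001, 0, 0], "twist": 0}
    - {"linear": [0, 0, 0], "twist": 0}
    - {"linear": [0, 0, 0], "twist": 0}

```text
time_s: 14.05
tool_pos: [0.4725, -0.1054, 0.1207]
ee_rot: [0.695, 0.132, 0.695, -0.132]
wrist_force: [-0.2, 0.8, -1.7]
opening: 0.0282
```

```bash
python3 - <<'E'
from station import r
from h import *
s=r.sense(); print(s["time_s"],heading(s),s["tool_pos"],s["opening"],s["wrist_force"])
ims=[]
for n in ["scene","wrist"]:
    d=r.snapshot(n); np.savez(f"pics/{n}9.npz",**d)
    c=d["color"][:,:,::-1]
    ims.append(cv2.resize(c[230:290,290:350] if n=="scene" else c[170:280,225:335],(400,400),interpolation=cv2.INTER_CUBIC))
cv2.imwrite("pics/z_9.png",np.hstack(ims))
E
```

```text
14.05 -21.536769590472062 [ 0.47251735 -0.10540248  0.12074339] 0.028218366088436943 [-0.21414591  0.84731784 -1.71766167]
```

View pics/z_9.png

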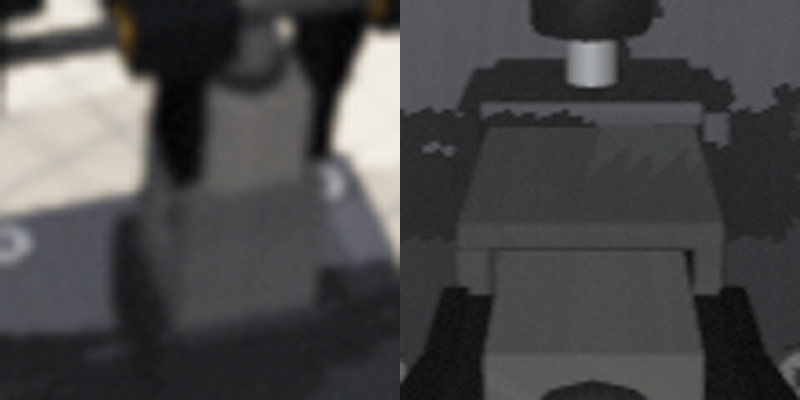

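servo_tool:
  deltas:
    - {"linear": [0, 0, 0], "twist": 0}
    - {"linear": [0, 0, 0], "twist": 0}
    - {"linear": [0, 0, 0], "twist": 0}
    - {"linear": [0, 0, 0], "twist": 0}
    - {"linear": [0, 0, 0], "twist": 0}
    - {"linear": [0, 0, 0], "twist": 0}
  claw: -0.5

```text
time_s: 14.75
tool_pos: [0.4727, -0.1055, 0.121]
ee_rot: [0.695, 0.132, 0.695, -0.132]
wrist_force: [0.3, 0.6, 0.5]
opening: 0.0627
```

```bash
python3 - <<'E'
from station import r
from h import *
s=r.sense(); print(s["time_s"],heading(s),s["tool_pos"],s["opening"],s["wrist_force"])
ims=[]
for n in ["scene","wrist"]:
    d=r.snapshot(n); np.savez(f"pics/{n}10.npz",**d)
    c=d["color"][:,:,::-1]
    ims.append(cv2.resize(c[230:290,290:350] if n=="scene" else c[170:280,225:335],(400,400),interpolation=cv2.INTER_CUBIC))
cv2.imwrite("pics/z_10.png",np.hstack(ims))
E
```

```text
14.75 -21.541655757156576 [ 0.47268311 -0.10545657  0.12104658] 0.0627044600614689 [0.26544751 0.58884133 0.52827773]
```

View pics/z_10.png

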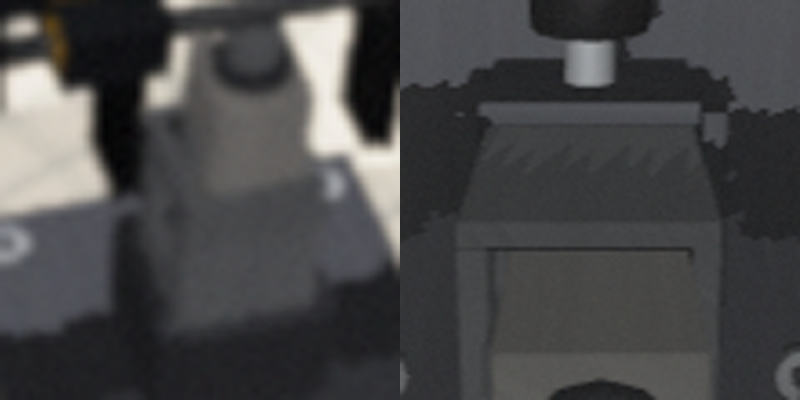

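servo_tool:
  deltas:
    - {"linear": [-0.02, 0, 0], "twist": 0}
    - {"linear": [-0.02, 0, 0], "twist": 0}
    - {"linear": [-0.02, 0, 0], "twist": 0}
    - {"linear": [0, 0, 0.001], "twist": 0}
    - {"linear": [0, 0, 0], "twist": 0}

```text
time_s: 15.35
tool_pos: [0.4738, -0.1057, 0.181]
ee_rot: [0.695, 0.132, 0.694, -0.132]
wrist_force: [-0.5, 0.6, -0.2]
opening: 0.0651
```

servo_tool:
  deltas:
    - {"linear": [0, 0, 0], "twist": 0}
    - {"linear": [0, 0, 0], "twist": 0}
    - {"linear": [0, 0, 0], "twist": 0}
    - {"linear": [0, 0, 0], "twist": 0}
    - {"linear": [0, 0, 0], "twist": 0}
    - {"linear": [0, 0, 0], "twist": 0}
    - {"linear": [0, 0, 0], "twist": 0}
    - {"linear": [0, 0, 0], "twist": 0}
  claw: 1

```text
time_s: 16.15
tool_pos: [0.4736, -0.1058, 0.181]
ee_rot: [0.695, 0.132, 0.695, -0.132]
wrist_force: [-0.4, 0.4, 0.4]
opening: 0.0094
```

```bash
python3 - <<'E'
from station import r
from h import *
s=r.sense(); print(s["time_s"],heading(s),s["tool_pos"],s["opening"],s["wrist_force"])
ims=[]
for n in ["scene","wrist"]:
    d=r.snapshot(n); np.savez(f"pics/{n}11.npz",**d)
    c=d["color"][:,:,::-1]
    ims.append(cv2.resize(c[200:300,280:380] if n=="scene" else c[150:350,180:380],(400,400),interpolation=cv2.INTER_CUBIC))
cv2.imwrite("pics/z_11.png",np.hstack(ims))
E
```

```text
16.15 -21.543334426969373 [ 0.47356321 -0.10581913  0.18102218] 0.009379241501059682 [-0.41844633  0.42242111  0.43510732]
```

View pics/z_11.png

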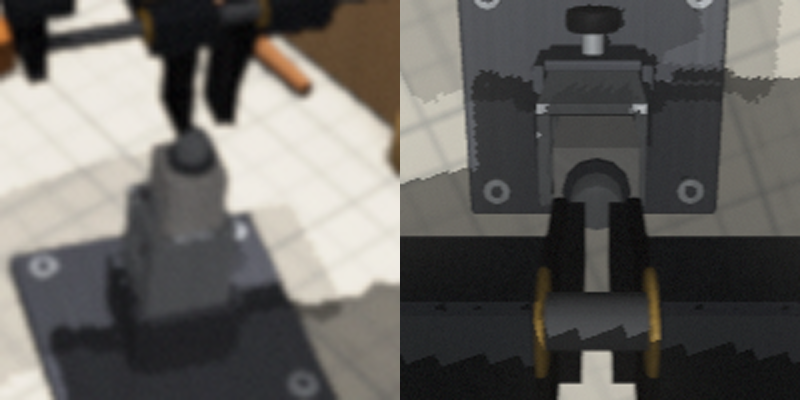

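servo_tool:
  deltas:
    - {"linear": [0, 0, 0], "twist": 0}
    - {"linear": [0, 0, 0], "twist": 0}
    - {"linear": [0, 0, 0], "twist": 0}
    - {"linear": [0.005, 0, 0], "twist": 0}
    - {"linear": [0.004, 0, 0], "twist": 0}
    - {"linear": [0, 0, 0], "twist": 0}

```text
time_s: 16.85
tool_pos: [0.4731, -0.1058, 0.1712]
ee_rot: [0.694, 0.132, 0.695, -0.132]
wrist_force: [0.7, 0.4, 0.8]
opening: 0.0007
```

servo_tool:
  deltas:
    - {"linear": [0.001, 0, 0], "twist": 0}
    - {"linear": [0.001, 0, 0], "twist": 0}
    - {"linear": [0, 0, 0], "twist": 0}

```text
time_s: 17.15
tool_pos: [0.4735, -0.1058, 0.1699]
ee_rot: [0.695, 0.132, 0.695, -0.132]
wrist_force: [-0.4, 0.4, 0.2]
opening: 0.0004
```

servo_tool:
  deltas:
    - {"linear": [0.001, 0, 0], "twist": 0}
    - {"linear": [0.001, 0, 0], "twist": 0}
    - {"linear": [0, 0, 0], "twist": 0}

```text
time_s: 17.45
tool_pos: [0.4735, -0.1058, 0.1679]
ee_rot: [0.695, 0.132, 0.695, -0.132]
wrist_force: [-0.2, -0.3, 0.1]
opening: 0.0002
```

servo_tool:
  deltas:
    - {"linear": [0.001, 0, 0], "twist": 0}
    - {"linear": [0.001, 0, 0], "twist": 0}
    - {"linear": [0, 0, 0], "twist": 0}

```text
time_s: 17.75
tool_pos: [0.4738, -0.1058, 0.1662]
ee_rot: [0.695, 0.132, 0.694, -0.132]
wrist_force: [-0.1, -0.3, 3.2]
opening: 0.0004
```

servo_tool:
  deltas:
    - {"linear": [0.001, 0, 0], "twist": 0}
    - {"linear": [0, 0, 0], "twist": 0}

```text
time_s: 17.95
tool_pos: [0.4736, -0.1058, 0.165]
ee_rot: [0.695, 0.132, 0.695, -0.132]
wrist_force: [1.0, 0.1, 2.9]
opening: 0.0003
```

servo_tool:
  deltas:
    - {"linear": [0.001, 0, 0], "twist": 0}
    - {"linear": [0, 0, 0], "twist": 0}

```text
time_s: 18.15
tool_pos: [0.4735, -0.1058, 0.1639]
ee_rot: [0.695, 0.132, 0.695, -0.132]
wrist_force: [-1.0, 0.3, 2.9]
opening: 0.0009
```

servo_tool:
  deltas:
    - {"linear": [0.001, 0, 0], "twist": 0}
    - {"linear": [0.001, 0, 0], "twist": 0}
    - {"linear": [0.001, 0, 0], "twist": 0}
    - {"linear": [0.001, 0, 0], "twist": 0}
    - {"linear": [0.001, 0, 0], "twist": 0}
    - {"linear": [0, 0, 0], "twist": 0}

```text
time_s: 18.75
tool_pos: [0.4735, -0.1058, 0.1588]
ee_rot: [0.695, 0.132, 0.695, -0.132]
wrist_force: [1.2, 0.6, 0.8]
opening: 0.0005
```

servo_tool:
  deltas:
    - {"linear": [0.001, 0, 0], "twist": 0}
    - {"linear": [0.001, 0, 0], "twist": 0}
    - {"linear": [0.001, 0, 0], "twist": 0}
    - {"linear": [0.001, 0, 0], "twist": 0}
    - {"linear": [0.001, 0, 0], "twist": 0}
    - {"linear": [0, 0, 0], "twist": 0}

```text
time_s: 19.35
tool_pos: [0.4735, -0.1058, 0.1538]
ee_rot: [0.695, 0.132, 0.695, -0.132]
wrist_force: [1.2, -0.8, 0.8]
opening: 0.0005
```

servo_tool:
  deltas:
    - {"linear": [0.001, 0, 0], "twist": 0}
    - {"linear": [0.001, 0, 0], "twist": 0}
    - {"linear": [0.001, 0, 0], "twist": 0}
    - {"linear": [0.001, 0, 0], "twist": 0}
    - {"linear": [0.001, 0, 0], "twist": 0}
    - {"linear": [0, 0, 0], "twist": 0}

```text
time_s: 19.95
tool_pos: [0.4735, -0.1058, 0.1488]
ee_rot: [0.695, 0.132, 0.695, -0.132]
wrist_force: [0.6, -0.6, 0.8]
opening: 0.0004
```

servo_tool:
  deltas:
    - {"linear": [0.001, 0, 0], "twist": 0}
    - {"linear": [0.001, 0, 0], "twist": 0}
    - {"linear": [0.001, 0, 0], "twist": 0}
    - {"linear": [0, 0, 0], "twist": 0}

```text
time_s: 20.35
tool_pos: [0.4735, -0.1058, 0.1458]
ee_rot: [0.695, 0.132, 0.695, -0.132]
wrist_force: [-0.0, 0.1, 1.0]
opening: 0.0003
```

```bash
python3 - <<'E'
from station import r
from h import *
s=r.sense(); print(s["time_s"],heading(s),s["tool_pos"],s["opening"],s["wrist_force"])
ims=[]
for n in ["scene","wrist"]:
    d=r.snapshot(n); np.savez(f"pics/{n}12.npz",**d)
    c=d["color"][:,:,::-1]
    ims.append(cv2.resize(c[220:290,290:360] if n=="scene" else c[150:350,180:380],(400,400),interpolation=cv2.INTER_CUBIC))
cv2.imwrite("pics/z_12.png",np.hstack(ims))
E
```

```text
20.35 -21.541145377787966 [ 0.4735144  -0.1058228   0.14583295] 0.0003210930889454728 [-0.02790777  0.12575657  0.96850778]
```

View pics/z_12.png

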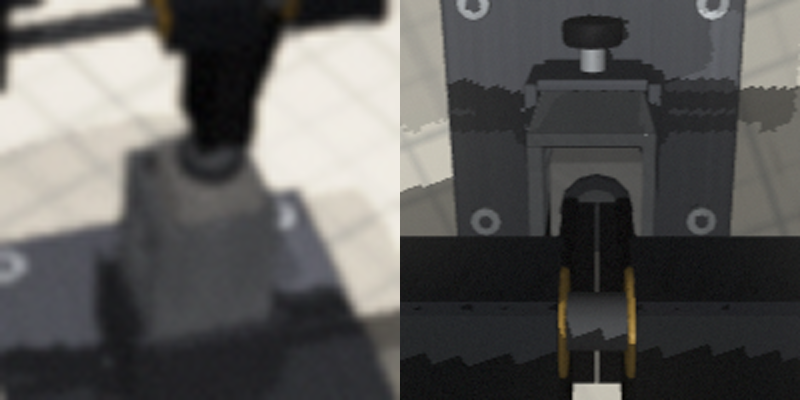

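servo_tool:
  deltas:
    - {"linear": [0.001, 0, 0], "twist": 0}
    - {"linear": [0.001, 0, 0], "twist": 0}
    - {"linear": [0, 0, 0], "twist": 0}

```text
time_s: 20.75
tool_pos: [0.4735, -0.1058, 0.1439]
ee_rot: [0.695, 0.132, 0.695, -0.132]
wrist_force: [-0.2, -0.0, 1.9]
opening: 0.0007
```

servo_tool:
  deltas:
    - {"linear": [0.001, 0, 0], "twist": 0}
    - {"linear": [0, 0, 0], "twist": 0}

```text
time_s: 20.95
tool_pos: [0.4735, -0.1058, 0.1429]
ee_rot: [0.695, 0.132, 0.695, -0.132]
wrist_force: [-0.9, -0.0, 1.4]
opening: 0.0003
```

servo_tool:
  deltas:
    - {"linear": [0.001, 0, 0], "twist": 0}
    - {"linear": [0, 0, 0], "twist": 0}

```text
time_s: 21.15
tool_pos: [0.4733, -0.1058, 0.1417]
ee_rot: [0.694, 0.132, 0.695, -0.132]
wrist_force: [-0.1, 0.7, 0.5]
opening: 0.0004
```

servo_tool:
  deltas:
    - {"linear": [0.001, 0, 0], "twist": 0}
    - {"linear": [0, 0, 0], "twist": 0}

```text
time_s: 21.35
tool_pos: [0.4735, -0.1058, 0.1408]
ee_rot: [0.695, 0.132, 0.695, -0.132]
wrist_force: [-0.2, 0.1, 0.2]
opening: 0.0011
```

servo_tool:
  deltas:
    - {"linear": [0.001, 0, 0], "twist": 0}
    - {"linear": [0, 0, 0], "twist": 0}

```text
time_s: 21.55
tool_pos: [0.4735, -0.1058, 0.1399]
ee_rot: [0.695, 0.132, 0.695, -0.132]
wrist_force: [0.1, -0.2, -0.1]
opening: 0.0006
```

```bash
python3 - <<'E'
from station import r
from h import *
s=r.sense(); print(s["time_s"],heading(s),s["tool_pos"],s["opening"],s["wrist_force"])
ims=[]
for n in ["scene","wrist"]:
    d=r.snapshot(n); np.savez(f"pics/{n}13.npz",**d)
    c=d["color"][:,:,::-1]
    ims.append(cv2.resize(c[220:290,290:360] if n=="scene" else c[150:350,180:380],(400,400),interpolation=cv2.INTER_CUBIC))
cv2.imwrite("pics/z_13.png",np.hstack(ims))
E
```

```text
21.55 -21.543738352655936 [ 0.47348605 -0.10581806  0.13986886] 0.0006471098985183809 [ 0.14492791 -0.18897617 -0.09758741]
```

View pics/z_13.png

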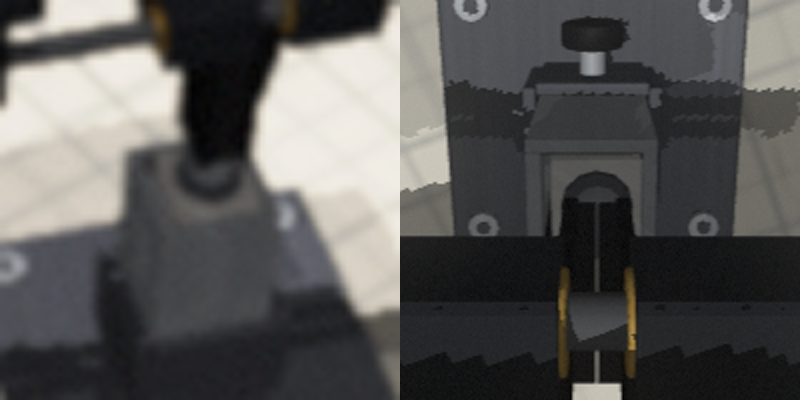

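servo_tool:
  deltas:
    - {"linear": [0.001, 0, 0], "twist": 0}
    - {"linear": [0, 0, 0], "twist": 0}

```text
time_s: 21.85
tool_pos: [0.4735, -0.1058, 0.1389]
ee_rot: [0.695, 0.132, 0.695, -0.132]
wrist_force: [-1.3, 0.6, -0.6]
opening: 0.0004
```

servo_tool:
  deltas:
    - {"linear": [0.0005, 0, 0], "twist": 0}
    - {"linear": [0, 0, 0], "twist": 0}

```text
time_s: 22.05
tool_pos: [0.4735, -0.1058, 0.1384]
ee_rot: [0.695, 0.132, 0.695, -0.132]
wrist_force: [0.2, 0.3, 0.2]
opening: 0.0002
```

servo_tool:
  deltas:
    - {"linear": [0.0005, 0, 0], "twist": 0}
    - {"linear": [0, 0, 0], "twist": 0}

```text
time_s: 22.25
tool_pos: [0.4735, -0.1058, 0.138]
ee_rot: [0.695, 0.132, 0.695, -0.132]
wrist_force: [0.2, -0.1, 0.2]
opening: 0.0002
```

servo_tool:
  deltas:
    - {"linear": [0.0005, 0, 0], "twist": 0}
    - {"linear": [0, 0, 0], "twist": 0}

```text
time_s: 22.45
tool_pos: [0.4736, -0.1059, 0.1376]
ee_rot: [0.695, 0.132, 0.695, -0.132]
wrist_force: [-0.3, 0.8, 1.6]
opening: 0.0003
```

servo_tool:
  deltas:
    - {"linear": [0.0005, 0, 0], "twist": 0}
    - {"linear": [0, 0, 0], "twist": 0}

```text
time_s: 22.65
tool_pos: [0.4738, -0.1058, 0.1374]
ee_rot: [0.695, 0.132, 0.695, -0.132]
wrist_force: [-1.8, -0.0, 5.5]
opening: 0.0004
```

```bash
python3 - <<'E'
from station import r
from h import *
s=r.sense(); print(s["time_s"],heading(s),s["tool_pos"],s["opening"],s["wrist_force"])
ims=[]
for n in ["scene","wrist"]:
    d=r.snapshot(n); np.savez(f"pics/{n}14.npz",**d)
    c=d["color"][:,:,::-1]
    ims.append(cv2.resize(c[235:285,300:350] if n=="scene" else c[190:290,230:330],(400,400),interpolation=cv2.INTER_CUBIC))
im=np.hstack(ims); im=np.clip(im.astype(float)*1.8,0,255).astype(np.uint8)
cv2.imwrite("pics/z_14.png",im)
E
```

```text
22.65 -21.544113458053992 [ 0.47377099 -0.10582248  0.1373894 ] 0.00035877815578292933 [-1.7880933  -0.01922433  5.5197682 ]
```

View pics/z_14.png

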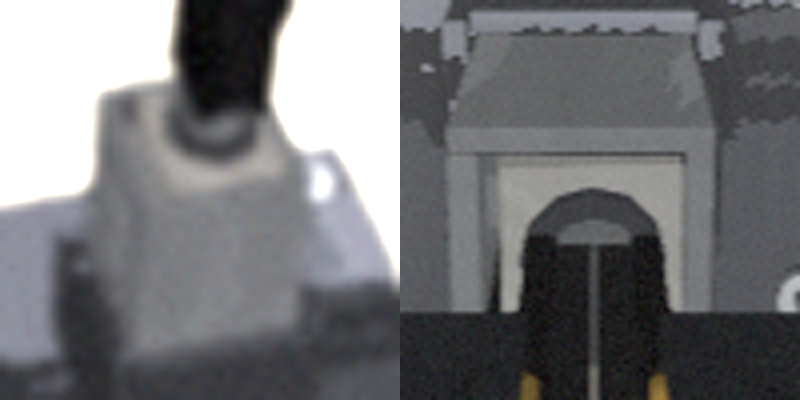

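servo_tool:
  deltas:
    - {"linear": [-0.02, 0, 0], "twist": 0}
    - {"linear": [-0.04, 0, 0], "twist": 0}
    - {"linear": [-0.04, 0, 0], "twist": 0}
    - {"linear": [0, 0.045, 0], "twist": 0}
    - {"linear": [0, 0.045, 0], "twist": 0}
    - {"linear": [0, 0.045, 0], "twist": 0}
    - {"linear": [0, 0.045, 0], "twist": 0}
    - {"linear": [0, 0, 0], "twist": 0}

```text
time_s: 23.55
tool_pos: [0.5404, 0.0688, 0.2361]
ee_rot: [0.695, 0.129, 0.696, -0.129]
wrist_force: [-0.2, -0.3, -0.1]
opening: 0.0002
```

```bash
python3 - <<'E'
from station import r
from h import *
s=r.sense(); print(s["time_s"],heading(s),s["tool_pos"],s["opening"],s["wrist_force"])
ims=[]
for n in ["scene","top"]:
    d=r.snapshot(n); np.savez(f"pics/{n}15.npz",**d); cv2.imwrite(f"pics/{n}15.png",d["color"][:,:,::-1])
    c=d["color"][:,:,::-1]
    ims.append(cv2.resize(c[235:285,300:350] if n=="scene" else c[185:235,320:370],(400,400),interpolation=cv2.INTER_CUBIC))
im=np.hstack(ims)
cv2.imwrite("pics/z_15.png",im)
E
```

```text
23.55 -21.033926191122987 [0.54039164 0.0687585  0.2361337 ] 0.00022064792249432884 [-0.23724907 -0.33661098 -0.13941742]
```

View pics/z_15.png

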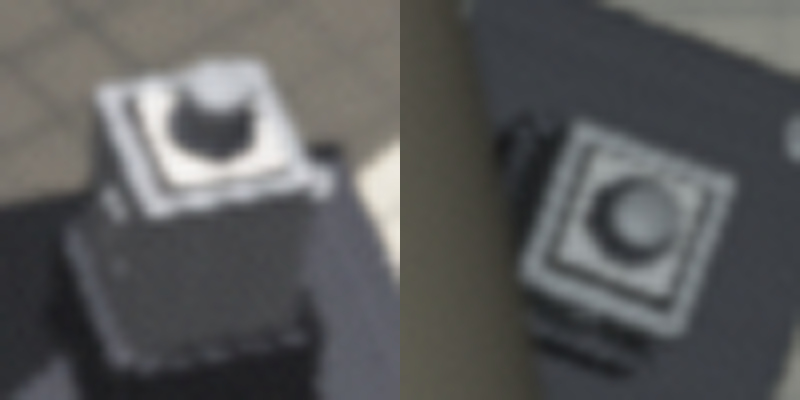

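View pics/top15.png

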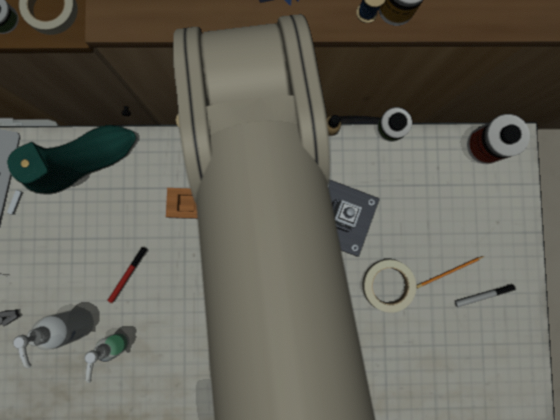

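```bash
python3 - <<'E'
from h import *
ims=[]
for n in ("scene0","scene15"):
    c=load(n)["color"][:,:,::-1][245:280,303:338]
    ims.append(cv2.resize(c,(400,400),interpolation=cv2.INTER_CUBIC))
im=np.clip(np.hstack(ims).astype(float)*1.5,0,255).astype(np.uint8); cv2.imwrite("pics/z_16.png",im)
S=load("scene0"); ex=np.array([.9303,-.367,0]); o=np.array([.4725,-.1035,0])
for z in (.0623,.0733,.0843): print(z,((proj(S,[o-.02*ex+[0,0,z]])-[303,245])*400/35).round())
E
```

```text
0.0623 [[112. 236.]]
0.0733 [[116. 192.]]
0.0843 [[120. 146.]]
```

View pics/z_16.png

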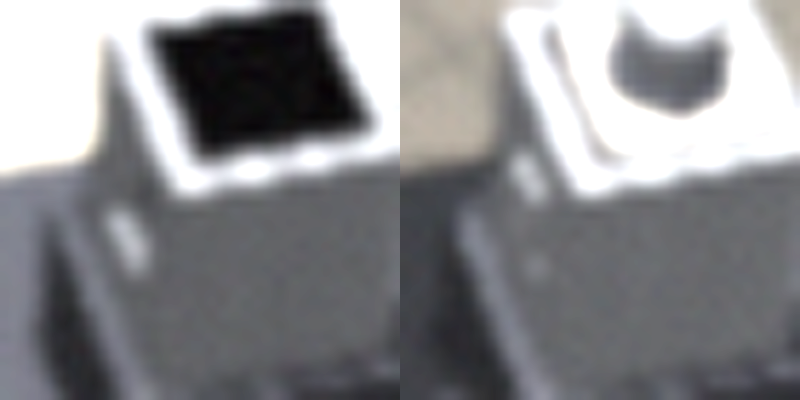

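servo_tool:
  deltas:
    - {"linear": [0, 0, 0], "twist": -0.143}
    - {"linear": [0, 0, 0], "twist": -0.143}
    - {"linear": [0, 0, 0], "twist": -0.143}
    - {"linear": [0, 0, 0], "twist": -0.143}
    - {"linear": [0, 0, 0], "twist": -0.143}
    - {"linear": [0, 0, 0], "twist": -0.143}
    - {"linear": [0, 0, 0], "twist": -0.143}
    - {"linear": [0, 0, 0], "twist": -0.143}
    - {"linear": [0, 0, 0], "twist": -0.143}
    - {"linear": [0, 0, 0], "twist": -0.143}
    - {"linear": [0, 0, 0], "twist": -0.143}
    - {"linear": [0, 0, 0], "twist": 0}
    - {"linear": [0, 0, 0], "twist": 0}

```text
time_s: 24.95
tool_pos: [0.5396, 0.0605, 0.2371]
ee_rot: [0.585, -0.397, 0.585, 0.397]
wrist_force: [-0.0, -0.2, -0.1]
opening: 0.0001
```

```bash
python3 - <<'E'
from station import r
from h import *
s=r.sense(); print(s["time_s"],heading(s),s["tool_pos"],s["joint_positions"].round(2),delta(s,[.415,-.081,.2]).round(3))
E
```

```text
24.95 68.24089896083655 [0.5395592  0.06046104 0.23714633] [-0.59  0.15  0.43  1.71 -0.07  1.29  1.05] [ 0.037  0.063 -0.178]
```

servo_tool:
  deltas:
    - {"linear": [0, 0.0126, -0.0356], "twist": 0}
    - {"linear": [0, 0.0126, -0.0356], "twist": 0}
    - {"linear": [0, 0.0126, -0.0356], "twist": 0}
    - {"linear": [0, 0.0126, -0.0356], "twist": 0}
    - {"linear": [0, 0.0126, -0.0356], "twist": 0}
    - {"linear": [0.015, 0, 0], "twist": 0}
    - {"linear": [0.015, 0, 0], "twist": 0}
    - {"linear": [0, 0, 0], "twist": 0}
    - {"linear": [0, 0, 0], "twist": 0}

```text
time_s: 25.85
tool_pos: [0.416, -0.0813, 0.2073]
ee_rot: [0.585, -0.398, 0.585, 0.398]
wrist_force: [-0.5, 0.1, -0.2]
opening: 0.0005
```

```bash
python3 - <<'E'
from station import r
from h import *
s=r.sense(); print(s["time_s"],heading(s),s["tool_pos"])
d=r.snapshot("wrist"); np.savez("pics/wrist17.npz",**d); cv2.imwrite("pics/wrist17.png",d["color"][:,:,::-1])
print(cam(d)[1])
p=proj(d,[[.4725-.0186,-.1035+.0073,.0733]])[0].astype(int); print(p)
c=d["color"][max(0,p[1]-60):p[1]+60,max(0,p[0]-60):p[0]+60,::-1]
cv2.imwrite("pics/z_17.png",np.clip(cv2.resize(c,None,fx=5,fy=5,interpolation=cv2.INTER_CUBIC).astype(float)*1.5,0,255).astype(np.uint8))
E
```

```text
25.85 68.44218730200627 [ 0.4159511  -0.08130299  0.20733206]
[ 0.33919844 -0.05131174  0.34818466]
[278 250]
```

View pics/z_17.png

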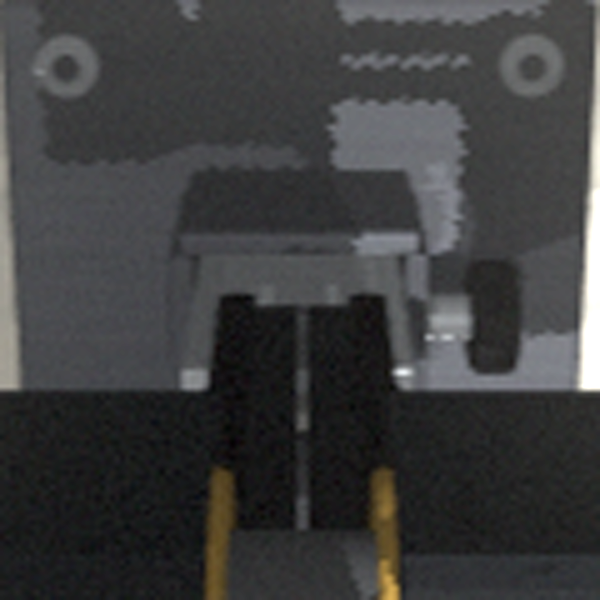

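View pics/wrist17.png

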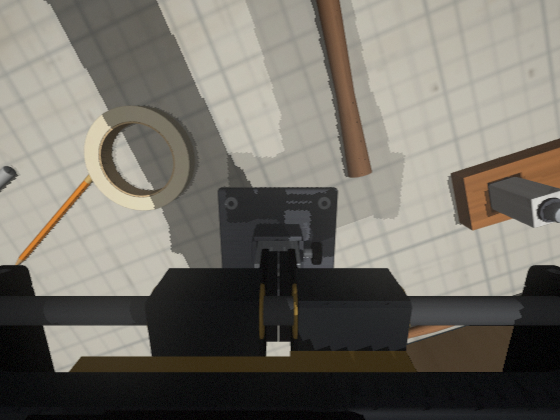

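servo_tool:
  deltas:
    - {"linear": [0, 0.01, 0], "twist": 0}
    - {"linear": [0, 0, 0], "twist": 0}
    - {"linear": [0, 0, 0], "twist": 0}
    - {"linear": [0, 0, 0], "twist": 0}
    - {"linear": [0, 0, 0], "twist": 0}
    - {"linear": [0, 0, 0], "twist": 0}
    - {"linear": [0, 0, 0], "twist": 0}
    - {"linear": [0, 0, 0], "twist": 0}
    - {"linear": [0, 0, 0], "twist": 0}
  claw: -1

```text
time_s: 26.8
tool_pos: [0.4067, -0.0775, 0.207]
ee_rot: [0.584, -0.398, 0.584, 0.398]
wrist_force: [1.2, -0.7, 0.2]
opening: 0.0645
```

```bash
python3 - <<'E'
from station import r
from h import *
s=r.sense(); print(s["time_s"],heading(s),s["tool_pos"],s["opening"])
d=r.snapshot("wrist"); np.savez("pics/wrist18.npz",**d)
p=proj(d,[[.4725-.0186,-.1035+.0073,.0733]])[0].astype(int); print(p)
c=d["color"][p[1]-40:p[1]+60,p[0]-50:p[0]+50,::-1]
cv2.imwrite("pics/z_18.png",np.clip(cv2.resize(c,None,fx=6,fy=6,interpolation=cv2.INTER_CUBIC).astype(float)*1.5,0,255).astype(np.uint8))
E
```

```text
26.8 68.58106225816827 [ 0.40672967 -0.07746339  0.20701356] 0.06451273683421299
[278 260]
```

View pics/z_18.png

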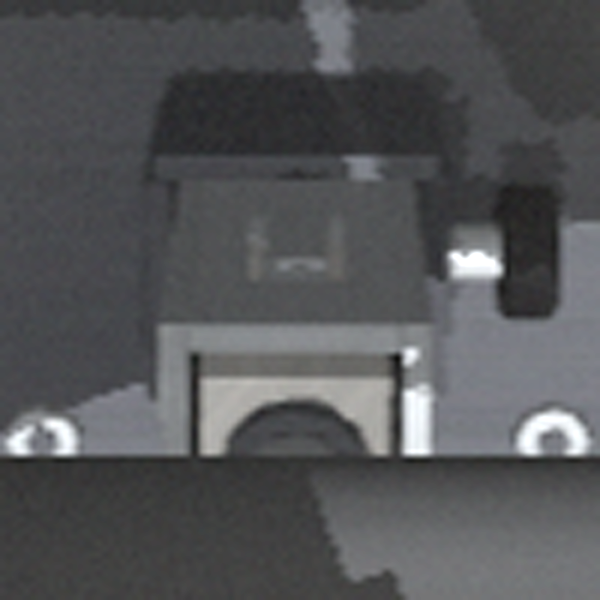

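```bash
python3 - <<'E'
from station import r
s=r.sense(); print(s["time_s"],s["wrist_force"],s["qvel"].round(3)); print(r.finish_job())
E
```

```text
26.85 [ 0.82404631 -0.83539416 -0.19924441] [-0.003 -0.    -0.    -0.     0.002 -0.001 -0.   ]
the job is handed in; nothing more can be done
None
```

The button pin is in the stand tube with its button out through the slot, and I handed the job in at 26.9 s. No verdict was reported.

- **Grasp and lift:** I gripped the pin over the upper half of the button. The opening read 27.8 mm, so the button was flush. I then lifted the pin clear of the block.
- **Fit into the tube:** I lined it up with the tube using the wrist camera. With the pin in the tube, I felt for the mouth with the fingertips and found it at about 98 mm. That touch peaked at about 32 N, with the button still pressed in.
- **Push down:** I let go with the button's lower half inside the bore. I then pushed on the peg with closed fingers at about 1–3 N. The force fell to zero as the button popped out. It rose again to 5.5 N with almost no further movement, at an estimated foot height of 30 mm, and I stopped there.

**Last checks:**
- The scene and wrist views showed the button sitting low in the slot, with its top edge lit.
- The pin stood upright, slightly towards the tube's +x side.
- The plain pin was still in its pocket, and the gripper was open and touching nothing.

The exact button travel could only be judged from the pictures. The pin was found caught about 1 mm lower than my height estimates predicted, which is within the measuring error.

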